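# Balance a tea tin with slotted-on weights and the sliding rider

### The arm

A 7-joint arm with a two-finger parallel gripper is mounted at the origin on the work surface. World frame = base frame: x ahead of the robot, y to its left, z up, the work surface at z = 0. Lengths are in m, angles in rad, forces in N, time in s.
With the tool pointing down it reaches from about 0.4 to 0.875 m from the base axis. Payload 4.4 kg.
Tool frame: the origin (TCP) lies midway between the tips of the shut fingers; the grasp point (between the pads) lies 19 mm behind it; z points along the fingers, x is the direction in which the jaws open and shut, and the axes are right-handed (so a half turn about z gives the same grasp; the last joint's range is limited). The gripper opens to 85 mm and grips with 20 to 120 N. Pads are 22 mm wide; open, the fingers measure 114 mm over their backs; the gripper's body (76 mm by 85 mm) begins 54 mm behind the grasp point. The pads swing forward as they close: fully open they stand 13 mm farther back than shut.
Start: joints at [-1.265, 0.628, 0.038, 1.517, -0.027, 0.996, -0.02], TCP at [0.236, 0.606, 0.231] pointing down, gripper open.
Joint ranges: [-3.06, 3.06], [-0.37, 2.12], [-1.25, 1.32], [0.18, 2.47], [-1.1, 4.24], [0.23, 1.98], [-2.94, 2.94]. Speed limits (rad/s): [2.57, 2.57, 3.14, 3.14, 3.14, 3.14, 3.14].

### API

Orientations are given as a unit quaternion [x, y, z, w].
In Python, from station import manip, get_image, camera_info, look_for gives the robot as it stands. The module is installed in compiled form; this text tells all that it offers.
- The arm moves only by the tool move_arm, never from a script. Its argument "moves" is a list of rows, each an object of numbers: "rx", "ry", "rz": the turn, a rotation vector about the tool's x, y, z in rad; "dx", "dy", "dz": the shift along the tool's x, y, z in cm; "fingers": the closure, from -1 (fully open) to 1 (shut), so that 0 is half open. A call has 1 to 5 rows; each row is the pose to reach, as a shift and turn from the pose commanded when the call began, along the tool's axes at that moment; what a row does not reach only later rows make up. A row lasts 1/12 s, in which the tool goes at most 41.7 mm and 7.16 degrees, less where a joint would pass 70% of its speed; a pose out of reach is approached as far as the arm can. A call with a gripper value outside its range is refused whole. The fingers move at their own pace and stop on an object; "force" is the grip in N (left out, the last holds). Time passes only in rows, so rows that repeat a pose let the fingers close. It gives the time, the measured TCP pose, the force and the opening at its end, in the units of the state.
- manip.sense(): the state, without advancing time (a new reading comes with each control period).
- get_image(name): name is "scene" or "top"; returns the picture (420x560x3 uint8, red, green, blue); there is no depth.
- camera_info(name): a dict with "fx", "fy", "cx", "cy" (pixels), "R" (3x3) and "t" (3): a world point X has camera coordinates R X + t. Camera axes: x right, y down, z forward; pixel columns grow to the right and rows downward; lengths in m; the calibration is good to about 2 mm. A picture is of the moment at which its call begins. camera_info takes no time and is no camera call.
- manip.job_done(): hands the job in, once; it reports no verdict.
Trained networks look in the newest picture that a camera, given by its name, has taken for a name from the list of things; names that differ only in an ending like _2 or _b are one class to them, and where a whole thing is asked for, a point or a joint stands for the part that bears it (a point fixed in the world has none). Each returns a list of dicts, best first, with "score" (0 to 1); they miss things now and then, are a little off and sometimes report something else, mostly with a low value. They report only what shows in the picture. A call takes as long as a camera call. They do not tell look-alikes from the thing itself.
- look_for(name, camera): "uv" ([column, row] in pixels, amid what is visible of it).
The state is a dict: "t": time; "joint_pos": joint angles; "joint_velocities": joint speeds; "joint_torque": joint torques, N m; "tcp_pos": TCP position; "tool_rot": TCP orientation; "wrist_force": force on the tool from outside, world axes, zero at the start; "moment": the same for the moment, N m; "grip_width": opening from 0.0 (shut) to 1.0 (fully open).
Only numpy, scipy, OpenCV 4.12 (cv2) and the standard library are available. Lean on these libraries where they do the work, as an engineer would, in place of code of your own. Each camera call takes 0.05 s, during which the arm holds its last target. There are 200 camera calls.

### The job

Weigh the tea tin standing on the counter balance: thread the 300 g weight over the post of the other pan, add the 100 g weight on top of it if the tin does not lift, and slide the orange rider back along its bar until the beam floats level by itself. Set the weights down on the pan rather than dropping them, find the post and move the rider gently so the delicate beam is never forced, keep the tin on its pan, leave an unneeded weight standing on the table, and do not disturb the other things on the table.

Things in the scene. Friction and masses are not known exactly. Their poses are not given: they have to be found in the camera images.
- scale: Green counter balance, fixed; base plate 200 x 380 mm, its top 32 mm up. Origin on the table under the beam's pivot (75 mm up). The beam runs along its y, +x points away from the robot. The pans, 110 mm across, stay horizontal, tops 110 mm up when level: post pan at y = +130 mm, tin pan at y = -130 mm. The mechanism is delicate: it bears up to 15 N. Index plate in the middle, 151 mm high.
- beam (a joint): Tilt of the beam, rad: 0 = level, stops at +0.1 (post pan up, tin pan down; it starts here) and -0.1 (post pan down). Between the stops it floats: 0.1 rad is about 27 g too much on one pan, or about 17 mm of rider travel (0.006 rad per mm; rider towards + lowers the reading). It needs 1 to 2 s to settle.
- post_pan_top (a point): Centre of the top face of the empty pan, which moves with the beam, 13 mm up or down. On it an upright brass post, 11 mm diameter, 68 mm high, 1.5 mm chamfer at its tip. The post is clamped in a slot along the scale's x and stands up to 15 mm from this centre, to or from the robot (not sideways): find it by feel or sight. The empty pan gives way when pushed down with 1.5 to 4 N.
- tin_pan_top (a point): Centre of the top face of the aluminium pan with the tin, 110 mm across.
- tin: The tea tin to be weighed: rose-coloured, 74 mm diameter, 100 mm high, blue labels, origin at the centre of its underside. It weighs 300 to 480 g (unknown).
- weight_300: 300 g weight, dark steel: disc 60 mm diameter, 16 mm thick, on top a gripping collar 30 mm diameter and 28 mm high (44 mm high in all), a 15 mm bore right through. Origin at the centre of the underside, z up along the bore. It stands on the table to one side of the scale.
- weight_100: 100 g weight, brass: disc 44 mm diameter, 10 mm thick, on top a gripping collar 30 mm diameter and 28 mm high (38 mm high in all), a 15 mm bore right through. Origin at the centre of the underside, z up along the bore. On the post it rests on the 300 g weight's collar.
- rider (a joint): Position of the 200 g rider along its bar, m: 0 = opposite the pivot, + towards the post pan (makes that side heavier); end stops at +-0.075. It starts parked near the post pan's end (+55 to +73 mm). Friction holds it; 1 to 3 N along the bar moves it.
- rider_fin (a point): Centre of the top of the rider's orange fin: 12 mm thick along the bar, 26 mm wide across it, 32 mm high, to be pushed from above. Below the fin is the black saddle, 24 mm along the bar. The steel bar runs parallel to the beam, 100 mm nearer the robot (scale x = -100 mm), at pivot height, 49 mm below this point. The point moves with the beam.
- stock_tin_a: Bystander: a tea tin like the first, on the table behind the scale. Leave alone.
- carton: Bystander: yellow tea carton 60 x 100 x 140 mm, behind the scale. Leave alone.
- tape_roll: Bystander: amber roll of tape, 90 mm across, 48 mm high, lying flat. Leave alone.
- stamp: Bystander: hand stamp, black foot 40 x 60 mm, turned wooden handle, 75 mm high. Leave alone.
- marker: Bystander: blue marker pen, 120 mm long, lying on the table. Leave alone.
There are look-alikes about, which are no part of the job. Leave any pink or turquoise look-alike of the weight_300 alone.

How it is judged:
On the way:
1. the 300 g weight is threaded on the post and carried by the pan (horizontal distance between weight_300 and post_pan_top below 0.0185 m and z of weight_300 in the frame of post_pan_top between -0.004 and 0.05 m and angle between weight_300's own z axis and vertical below 0.1 rad and contact force between weight_300 and the arm below 0.1 N and contact force between weight_300 and the fingers below 0.1 N), for 0.2 s.
At the end, for the whole second after the job is handed in: Beam at rest within 0.025 rad of level; 300 g weight threaded upright on the post (within 18.5 mm of the pan centre, under 50 mm above the pan); 100 g weight threaded there too or standing on the table; tin upright on its pan within 25 mm of its centre (value of joint beam between -0.025 and 0.025 rad and velocity of joint beam between -0.03 and 0.03 rad/s and horizontal distance between weight_300 and post_pan_top below 0.0185 m and z of weight_300 in the frame of post_pan_top between -0.004 and 0.05 m and angle between each of weight_300, tin's own z axis and vertical below 0.1 rad and ((horizontal distance between weight_100 and post_pan_top below 0.0185 m and z of weight_100 in the frame of post_pan_top between -0.004 and 0.05 m and angle between weight_100's own z axis and vertical below 0.1 rad) or (height (world z) of weight_100 between -0.006 and 0.006 m and angle between weight_100's own z axis and vertical below 0.1 rad)) and horizontal distance between tin and tin_pan_top below 0.025 m and z of tin in the frame of tin_pan_top below 0.006 m); the robot touches nothing.
It fails at once if the balance is forced: the arm or fingers press on it with more than 18 N, or a weight is pressed or dropped on it with more than 45 N (contact force between any of the arm, the fingers and scale above 18 N or contact force between any of weight_300, weight_100 and scale above 45 N).
It fails at once if a bystander is moved more than 30 mm (distance of any of stock_tin_a, carton, tape_roll, stamp, marker from where it was at the start of the episode above 0.03 m).
It fails at once if the tin leaves its pan or is tipped (horizontal distance between tin and tin_pan_top above 0.035 m or angle between tin's own z axis and vertical above 0.35 rad).
It also fails if it takes over 72 s, if anything falls off the work surface, if the arm or the gripper's body presses on something with over 40 N, if the wrist force passes 120 N, or if a joint passes its speed limit or range.

## Working session

There is one attempt and no reset: what is moved stays moved. The work goes in short steps, Python scripts to look and compute and a tool call to move; the robot and the scene stay as the last step left them, time stands still between calls to the robot, and variables do not carry over. Pictures are saved under pics/ and viewed, about 8 in all and at most 12, crops included, and the job is handed in when it is done.

Besides the shell and the picture viewer there is one more tool, called after "Call:" as name([rows], argument=value, ...), one row to a line, values as JSON. move_arm: Moves the arm, as the interface text tells. Its arguments: {"type":"object","properties":{"moves":{"type":"array","items":{"type":"object","properties":{"rx":{"type":"number"},"ry":{"type":"number"},"rz":{"type":"number"},"dx":{"type":"number"},"dy":{"type":"number"},"dz":{"type":"number"},"fingers":{"type":"number"}}}},"force":{"type":"number"}},"required":["moves"]}

```bash
mkdir -p pics
cat > h.py <<'E'
import numpy as np,cv2
from station import manip,get_image,camera_info,look_for
def ray(cam,uv,z):
    c=camera_info(cam);R=np.array(c["R"]);t=np.array(c["t"])
    d=R.T@np.array([(uv[0]-c["cx"])/c["fx"],(uv[1]-c["cy"])/c["fy"],1]);o=-R.T@t
    return o+d*(z-o[2])/d[2]
def proj(cam,X):
    c=camera_info(cam);p=np.array(c["R"])@np.array(X)+np.array(c["t"])
    return np.array([c["fx"]*p[0]/p[2]+c["cx"],c["fy"]*p[1]/p[2]+c["cy"]])
def save(cam,name,box=None,s=1):
    im=get_image(cam)[:,:,::-1]
    if box: im=im[box[1]:box[3],box[0]:box[2]]
    cv2.imwrite(f"pics/{name}.png",cv2.resize(np.ascontiguousarray(im),None,fx=s,fy=s,interpolation=cv2.INTER_CUBIC))
def st():
    s=manip.sense();print({k:np.round(s[k],4).tolist() for k in("t","tcp_pos","tool_rot","wrist_force","grip_width","joint_pos")})
E
python3 - <<'E'
from h import *
st()
for c in("top","scene"):
    save(c,c+"0",None,1.4)
    i=camera_info(c);R=np.array(i["R"]);print(c,i["fx"],"pos",-R.T@np.array(i["t"]),R[2])
    for n in("weight_300","weight_100","post_pan_top","tin_pan_top","tin","rider_fin","rider","scale"):
        print(c,n,[(np.round(d["uv"],1).tolist(),round(d["score"],2)) for d in look_for(n,c)[:4]])
E
```

```text
{'t': 0.0, 'tcp_pos': [0.2359, 0.605, 0.2304], 'tool_rot': [0.8256, 0.5642, -0.0008, 0.0005], 'wrist_force': [0.0521, 0.5085, 0.9336], 'grip_width': 1.0035, 'joint_pos': [-1.2648, 0.6294, 0.0384, 1.5184, -0.027, 0.9963, -0.02]}
top 397.26791490465195 pos [0.36103447 0.02605332 1.24618001] [ 0.18567992  0.00214107 -0.98260795]
top weight_300 [([431.4, 238.2], 0.76), ([183.8, 245.1], 0.7), ([394.0, 268.6], 0.6), ([394.9, 237.8], 0.58)]
top weight_100 [([431.4, 238.2], 0.76), ([183.8, 245.1], 0.7), ([394.0, 268.6], 0.6), ([394.9, 237.8], 0.58)]
top post_pan_top [([252.5, 202.7], 0.76), ([395.6, 234.6], 0.74)]
top tin_pan_top [([325.4, 226.6], 0.65)]
top tin [([343.1, 219.0], 0.89)]
top rider_fin [([425.0, 198.6], 0.37)]
top rider [([268.4, 240.2], 0.61)]
top scale [([287.3, 230.3], 0.97)]
scene 540.3670187942967 pos [1.24874162 0.99750471 1.08378514] [-0.45503493 -0.63011779 -0.62920171]
scene weight_300 [([360.1, 284.6], 0.8), ([222.9, 171.3], 0.62), ([210.3, 156.9], 0.51)]
scene weight_100 [([360.1, 284.6], 0.8), ([222.9, 171.3], 0.62), ([210.3, 156.9], 0.51)]
scene post_pan_top [([283.3, 229.1], 0.91)]
scene tin_pan_top [([232.6, 188.2], 0.73), ([285.9, 229.4], 0.39)]
scene tin [([243.6, 171.6], 0.8), ([304.3, 206.9], 0.24)]
scene rider_fin [([303.9, 209.4], 0.66)]
scene rider [([305.4, 206.7], 0.72)]
scene scale [([272.0, 225.3], 0.78)]
```

View pics/top0.png

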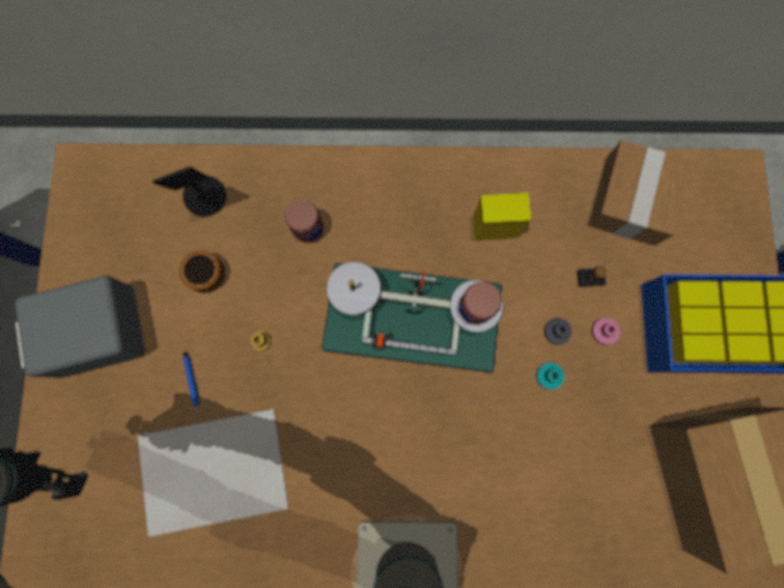

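View pics/scene0.png

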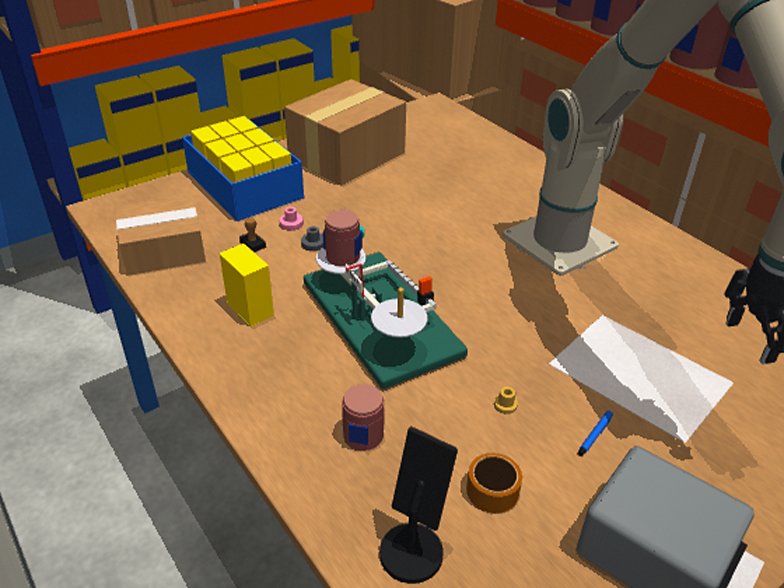

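Run:
```python
from h import *
top=get_image("top")[:,:,::-1].copy();sc=get_image("scene")[:,:,::-1].copy()
def crop(im,x,y,w,h,s): return cv2.resize(np.ascontiguousarray(im[y:y+h,x:x+w]),(w*s,h*s),interpolation=cv2.INTER_CUBIC)
a=crop(top,225,180,140,90,4) #560x360
b=crop(sc,255,190,60,60,4)   #240x240
c=crop(top,380,215,40,40,6)  #240
d=crop(top,166,225,40,40,6)
C=np.zeros((600,800,3),np.uint8);C[:360,:560]=a;C[:240,560:]=b;C[360:600,:240]=c;C[360:600,240:480]=d
C[360:600,480:720]=crop(sc,205,155,40,40,6)
cv2.imwrite("pics/c1.png",C)
hsv=cv2.cvtColor(top,cv2.COLOR_BGR2HSV)
m=cv2.inRange(hsv,(70,60,20),(95,255,140));m[:,:225]=0;m[:,365:]=0;m[:180]=0;m[275:]=0
p=np.argwhere(m)[:,::-1].astype(float)
P=np.array([ray("top",q,0.032)[:2] for q in p])
r=cv2.minAreaRect((P*1000).astype(np.float32));print(len(P),r)
def circ(lo,hi,x,y,w,h,z):
    m=cv2.inRange(hsv[y:y+h,x:x+w],lo,hi);M=cv2.moments(m,True);u=(M["m10"]/M["m00"]+x,M["m01"]/M["m00"]+y);print(M["m00"],u,ray("top",u,z)[:2])
circ((15,110,60),(35,255,255),175,232,22,22,0.02)
for uv in((398.5,236.5),(394.9,237.8)): print(hsv[int(uv[1]),int(uv[0])],ray("top",uv,0.02))
```

```text
Traceback (most recent call last):
  File "h.py", line 4, in ray
    c=camera_info(cam);R=np.array(c["R"]);t=np.array(c["t"])
ValueError: time passes only in moves, steps and waits
```

View pics/c1.png

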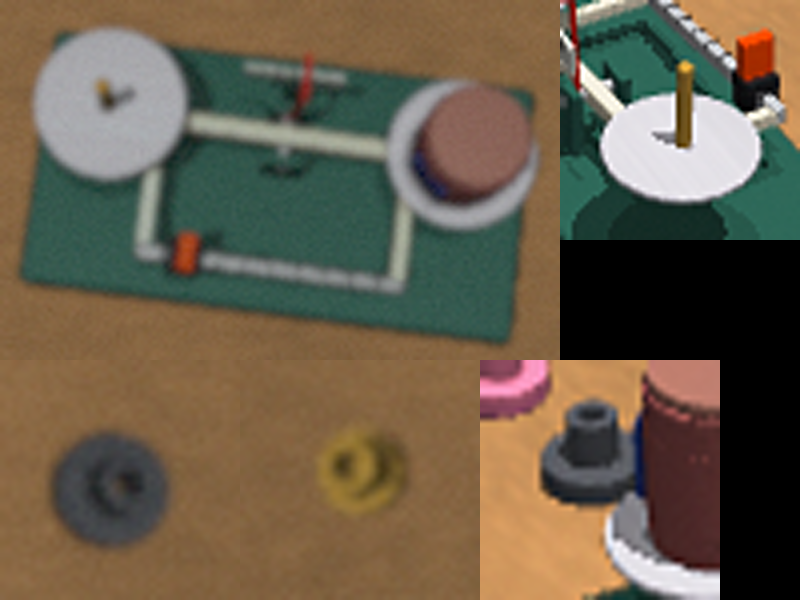

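```bash
sed -i 's/^def ray/CI={n:camera_info(n) for n in("top","scene")}\ndef ray/; s/c=camera_info(cam);/c=CI[cam];/' h.py
cat >> h.py <<'E'
def tri(ut,us):
    A=[]
    for cam,u in(("top",ut),("scene",us)):
        c=CI[cam];P=np.array([[c["fx"],0,c["cx"]],[0,c["fy"],c["cy"]],[0,0,1]])@np.c_[np.array(c["R"]),np.array(c["t"])]
        A.append(P)
    X=cv2.triangulatePoints(A[0],A[1],np.array(ut,float),np.array(us,float)).ravel();return X[:3]/X[3]
E
python3 - <<'E'
from h import *
top=get_image("top")[:,:,::-1].copy()
hsv=cv2.cvtColor(top,cv2.COLOR_BGR2HSV)
q=lambda x,y:(225+x/4,180+y/4)
c=[ray("top",q(*k),0.032)[:2] for k in((57,33),(537,92),(508,342),(22,280))]
for i in c: print("corner",np.round(i,4))
O=np.mean(c,0);ey=(c[0]+c[3]-c[1]-c[2]);print(np.linalg.norm(ey)/2,"wid",np.linalg.norm(c[0]+c[1]-c[2]-c[3])/2);ey/=np.linalg.norm(ey);ex=np.array([ey[1],-ey[0]]);print("O",O,"ey",ey,"yaw",np.arctan2(ex[1],ex[0]))
print("panctr",O+.13*ey, "img", ray("top",q(111,104),.123), ray("scene",(285.25,226.75),.123))
print("tip tri",tri(q(103,87),(286.25,206.5)),"z fixed",ray("top",q(103,87),.191),ray("scene",(286.25,206.5),.191))
print("base",tri(q(108,102),(286.25,226.5)),ray("scene",(286.25,226.5),.123))
print("fin",tri(q(187,243),(304.25,200)))
t=lambda p:np.round([(p[:2]-O)@ex,(p[:2]-O)@ey],4)
for p in(tri(q(103,87),(286.25,206.5)),ray("scene",(286.25,206.5),.191),ray("scene",(286.25,226.5),.123),tri(q(187,243),(304.25,200))):print("scale frame",t(p))
print("w300",ray("top",(398.3,236.7),.008),ray("top",(400.7,235.5),.044),ray("scene",(224.2,163.2),.044))
print("w100",ray("top",(186.3,243.7),.005),ray("top",(184.3,242.7),.038))
from scipy.spatial.transform import Rotation as Ro
s=manip.sense();print(s["t"],Ro.from_quat(s["tool_rot"]).as_matrix().round(3))
E
```

```text
corner [0.6525 0.1657]
corner [ 0.609  -0.2099]
corner [ 0.4157 -0.1829]
corner [0.4588 0.1865]
0.3750201410917649 wid 0.1949747033431043
O [ 0.53400251 -0.01017324] ey [0.11567347 0.99328729] yaw -0.11593299817285412
panctr [0.54904007 0.11895411] img [0.57856133 0.11472396 0.123     ] [0.58207857 0.12071034 0.123     ]
tip tri [0.57729028 0.11567659 0.18790747] z fixed [0.57707524 0.11505823 0.191     ] [0.57941016 0.11894443 0.191     ]
base [0.578657   0.11860209 0.12093697] [0.57924627 0.12141728 0.123     ]
fin [0.47481036 0.06140233 0.12892459]
scale frame [0.0284 0.13  ]
scale frame [0.0302 0.1335]
scale frame [0.0297 0.1359]
scale frame [-0.0671  0.0642]
w300 [ 0.50746072 -0.33395095  0.008     ] [ 0.50693933 -0.33094003  0.044     ] [ 0.50459062 -0.3333586   0.044     ]
w100 [0.47930962 0.32895015 0.005     ] [0.47915097 0.32715469 0.038     ]
1.05 [[ 0.363  0.932 -0.   ]
 [ 0.932 -0.363  0.   ]
 [ 0.    -0.    -1.   ]]
```

Call:
move_arm([
  {"dx":-12,"dy":15.5,"dz":-4},
  {"dx":-12,"dy":15.5,"dz":-4},
  {"dx":-12,"dy":15.5,"dz":-4},
  {"dx":-12,"dy":15.5,"dz":-4},
  {"dx":-12,"dy":15.5,"dz":-4},
])

```text
schema error: expected keys rx, ry, rz, dx, dy, dz, fingers
```

Call:
move_arm([
  {"dx":-12,"dy":15.5,"dz":-1},
  {"dx":-12,"dy":15.5,"dz":-1},
  {"dx":-12,"dy":15.5,"dz":-1},
  {"dx":-12,"dy":15.5,"dz":-1},
  {"dx":-12,"dy":15.5,"dz":-1},
])

```text
schema error: expected keys rx, ry, rz, dx, dy, dz, fingers
```

Call:
move_arm([
  {"dx":-12,"dy":15.5,"dz":-4,"rx":0,"ry":0,"rz":0,"fingers":-1},
  {"dx":-12,"dy":15.5,"dz":-4,"rx":0,"ry":0,"rz":0,"fingers":-1},
  {"dx":-12,"dy":15.5,"dz":-4,"rx":0,"ry":0,"rz":0,"fingers":-1},
  {"dx":-12,"dy":15.5,"dz":-4,"rx":0,"ry":0,"rz":0,"fingers":-1},
  {"dx":-12,"dy":15.5,"dz":-4,"rx":0,"ry":0,"rz":0,"fingers":-1},
])

```text
t: 1.47
tcp_pos: [0.3388, 0.4345, 0.2721]
tool_rot: [0.826, 0.563, 0.0, 0.001]
wrist_force: [0.1, 0.0, 0.1]
grip_width: 1.0
```

Call:
move_arm([
  {"dx":-12,"dy":15.5,"dz":-1,"rx":0,"ry":0,"rz":0,"fingers":-1},
  {"dx":-12,"dy":15.5,"dz":-1,"rx":0,"ry":0,"rz":0,"fingers":-1},
  {"dx":-12,"dy":15.5,"dz":-1,"rx":0,"ry":0,"rz":0,"fingers":-1},
  {"dx":-12,"dy":15.5,"dz":-1,"rx":0,"ry":0,"rz":0,"fingers":-1},
  {"dx":-12,"dy":15.5,"dz":-1,"rx":0,"ry":0,"rz":0,"fingers":-1},
])

```text
t: 1.88
tcp_pos: [0.4397, 0.2654, 0.2819]
tool_rot: [0.827, 0.563, 0.0, 0.001]
wrist_force: [-0.6, 0.0, -0.5]
grip_width: 0.998
```

Call:
move_arm([
  {"dx":-17.8,"dy":9.3,"dz":0,"rx":0,"ry":0,"rz":0,"fingers":-1},
  {"dx":-17.8,"dy":9.3,"dz":0,"rx":0,"ry":0,"rz":0,"fingers":-1},
  {"dx":-17.8,"dy":9.3,"dz":0,"rx":0,"ry":0,"rz":0,"fingers":-1},
  {"dx":-17.8,"dy":9.3,"dz":0,"rx":0,"ry":0,"rz":0,"fingers":-1},
  {"dx":-17.8,"dy":9.3,"dz":0,"rx":0,"ry":0,"rz":0,"fingers":-1},
])

```text
t: 2.3
tcp_pos: [0.4597, 0.0665, 0.2816]
tool_rot: [0.826, 0.563, 0.0, 0.0]
wrist_force: [0.2, 0.3, 0.1]
grip_width: 0.999
```

Call:
move_arm([
  {"dx":-17.8,"dy":9.3,"dz":0,"rx":0,"ry":0,"rz":0,"fingers":-1},
  {"dx":-17.8,"dy":9.3,"dz":0,"rx":0,"ry":0,"rz":0,"fingers":-1},
  {"dx":-17.8,"dy":9.3,"dz":0,"rx":0,"ry":0,"rz":0,"fingers":-1},
  {"dx":-17.8,"dy":9.3,"dz":0,"rx":0,"ry":0,"rz":0,"fingers":-1},
  {"dx":-17.8,"dy":9.3,"dz":0,"rx":0,"ry":0,"rz":0,"fingers":-1},
])

```text
t: 2.72
tcp_pos: [0.4816, -0.1333, 0.2817]
tool_rot: [0.826, 0.563, 0.0, 0.001]
wrist_force: [1.6, -0.3, 1.1]
grip_width: 0.999
```

Call:
move_arm([
  {"dx":-17.8,"dy":9.3,"dz":0,"rx":0,"ry":0,"rz":0,"fingers":-1},
  {"dx":-17.8,"dy":9.3,"dz":0,"rx":0,"ry":0,"rz":0,"fingers":-1},
  {"dx":-17.8,"dy":9.3,"dz":0,"rx":0,"ry":0,"rz":0,"fingers":-1},
  {"dx":-17.8,"dy":9.3,"dz":0,"rx":0,"ry":0,"rz":0,"fingers":-1},
  {"dx":-17.8,"dy":9.3,"dz":0,"rx":0,"ry":0,"rz":0,"fingers":-1},
])

```text
t: 3.13
tcp_pos: [0.5032, -0.3331, 0.2815]
tool_rot: [0.826, 0.563, -0.0, 0.001]
wrist_force: [0.5, -0.8, -0.3]
grip_width: 1.0
```

Call:
move_arm([
  {"dx":0.1,"dy":0.2,"dz":19,"rx":0,"ry":0,"rz":0,"fingers":-1},
  {"dx":0.1,"dy":0.2,"dz":19,"rx":0,"ry":0,"rz":0,"fingers":-0.7},
  {"dx":0.1,"dy":0.2,"dz":19,"rx":0,"ry":0,"rz":0,"fingers":-0.5},
  {"dx":0.1,"dy":0.2,"dz":19,"rx":0,"ry":0,"rz":0,"fingers":-0.4},
  {"dx":0.1,"dy":0.2,"dz":19,"rx":0,"ry":0,"rz":0,"fingers":-0.3},
], force=20)

```text
t: 3.55
tcp_pos: [0.5039, -0.3277, 0.087]
tool_rot: [0.826, 0.564, -0.001, -0.003]
wrist_force: [-0.8, -1.2, -0.8]
grip_width: 0.649
```

Call:
move_arm([
  {"dx":0,"dy":0,"dz":3,"rx":0,"ry":0,"rz":0,"fingers":-0.3},
  {"dx":0,"dy":0,"dz":7.2,"rx":0,"ry":0,"rz":0,"fingers":-0.3},
  {"dx":0,"dy":0,"dz":7.2,"rx":0,"ry":0,"rz":0,"fingers":-0.3},
  {"dx":0,"dy":0,"dz":7.2,"rx":0,"ry":0,"rz":0,"fingers":-0.3},
  {"dx":0,"dy":0,"dz":7.2,"rx":0,"ry":0,"rz":0,"fingers":-0.3},
])

```text
t: 3.97
tcp_pos: [0.5057, -0.3292, 0.019]
tool_rot: [0.826, 0.564, -0.0, -0.0]
wrist_force: [-0.0, 0.6, 0.8]
grip_width: 0.65
```

Call:
move_arm([
  {"dx":0,"dy":0,"dz":0,"rx":0,"ry":0,"rz":0,"fingers":0.1},
  {"dx":0,"dy":0,"dz":0,"rx":0,"ry":0,"rz":0,"fingers":0.3},
  {"dx":0,"dy":0,"dz":0,"rx":0,"ry":0,"rz":0,"fingers":0.5},
  {"dx":0,"dy":0,"dz":0,"rx":0,"ry":0,"rz":0,"fingers":0.5},
  {"dx":0,"dy":0,"dz":0,"rx":0,"ry":0,"rz":0,"fingers":0.5},
])

```text
t: 4.38
tcp_pos: [0.5064, -0.3299, 0.0207]
tool_rot: [0.826, 0.564, 0.0, 0.001]
wrist_force: [0.2, -0.6, 6.7]
grip_width: 0.339
```

Call:
move_arm([
  {"dx":0,"dy":0,"dz":-0.3,"rx":0,"ry":0,"rz":0,"fingers":-0.3},
  {"dx":0,"dy":0,"dz":-0.3,"rx":0,"ry":0,"rz":0,"fingers":-0.3},
  {"dx":0,"dy":0,"dz":-0.3,"rx":0,"ry":0,"rz":0.12,"fingers":-0.3},
  {"dx":0,"dy":0,"dz":-0.3,"rx":0,"ry":0,"rz":0.24,"fingers":-0.3},
  {"dx":0,"dy":0,"dz":-0.3,"rx":0,"ry":0,"rz":0.36,"fingers":-0.3},
])

```text
t: 4.8
tcp_pos: [0.506, -0.329, 0.0223]
tool_rot: [0.914, 0.405, 0.0, -0.0]
wrist_force: [0.3, 1.2, 0.1]
grip_width: 0.651
```

Call:
move_arm([
  {"dx":0,"dy":0,"dz":0,"rx":0,"ry":0,"rz":0.12,"fingers":-0.3},
  {"dx":0,"dy":0,"dz":0,"rx":0,"ry":0,"rz":0.24,"fingers":-0.3},
  {"dx":0,"dy":0,"dz":0,"rx":0,"ry":0,"rz":0.36,"fingers":-0.3},
  {"dx":0,"dy":0,"dz":0,"rx":0,"ry":0,"rz":0.48,"fingers":-0.3},
  {"dx":0,"dy":0,"dz":0,"rx":0,"ry":0,"rz":0.6,"fingers":-0.3},
])

```text
t: 5.22
tcp_pos: [0.5061, -0.3288, 0.0222]
tool_rot: [0.993, 0.116, 0.0, -0.0]
wrist_force: [-0.8, 0.2, -0.6]
grip_width: 0.651
```

Call:
move_arm([
  {"dx":0,"dy":0,"dz":0,"rx":0,"ry":0,"rz":0.12,"fingers":-0.3},
  {"dx":0,"dy":0,"dz":0,"rx":0,"ry":0,"rz":0.24,"fingers":-0.3},
  {"dx":0,"dy":0,"dz":0,"rx":0,"ry":0,"rz":0.24,"fingers":-0.3},
  {"dx":0,"dy":0,"dz":0,"rx":0,"ry":0,"rz":0.24,"fingers":-0.3},
  {"dx":0,"dy":0,"dz":0,"rx":0,"ry":0,"rz":0.24,"fingers":-0.3},
])

```text
t: 5.63
tcp_pos: [0.506, -0.329, 0.0222]
tool_rot: [1.0, 0.001, -0.0, -0.0]
wrist_force: [-0.3, -0.2, -0.2]
grip_width: 0.649
```

Call:
move_arm([
  {"dx":0,"dy":0,"dz":0,"rx":0,"ry":0,"rz":0,"fingers":0.1},
  {"dx":0,"dy":0,"dz":0,"rx":0,"ry":0,"rz":0,"fingers":0.3},
  {"dx":0,"dy":0,"dz":0,"rx":0,"ry":0,"rz":0,"fingers":0.6},
  {"dx":0,"dy":0,"dz":0,"rx":0,"ry":0,"rz":0,"fingers":0.6},
  {"dx":0,"dy":0,"dz":0,"rx":0,"ry":0,"rz":0,"fingers":0.6},
], force=40)

```text
t: 6.05
tcp_pos: [0.5066, -0.3295, 0.0228]
tool_rot: [1.0, -0.0, 0.001, 0.0]
wrist_force: [1.1, 0.9, 4.6]
grip_width: 0.341
```

Call:
move_arm([
  {"dx":0,"dy":0,"dz":-4,"rx":0,"ry":0,"rz":0,"fingers":0.6},
  {"dx":0,"dy":0,"dz":-8,"rx":0,"ry":0,"rz":0,"fingers":0.6},
  {"dx":0,"dy":0,"dz":-12,"rx":0,"ry":0,"rz":0,"fingers":0.6},
  {"dx":0,"dy":0,"dz":-16,"rx":0,"ry":0,"rz":0,"fingers":0.6},
  {"dx":0,"dy":0,"dz":-20,"rx":0,"ry":0,"rz":0,"fingers":0.6},
], force=50)

```text
t: 6.47
tcp_pos: [0.5045, -0.3286, 0.2231]
tool_rot: [1.0, -0.001, -0.001, -0.001]
wrist_force: [1.7, -0.6, -3.5]
grip_width: 0.336
```

Call:
move_arm([
  {"dx":0,"dy":0,"dz":-3,"rx":0,"ry":0,"rz":0,"fingers":0.6},
  {"dx":0,"dy":0,"dz":-6.5,"rx":0,"ry":0,"rz":0,"fingers":0.6},
  {"dx":1,"dy":-4,"dz":-6.5,"rx":0,"ry":0,"rz":0,"fingers":0.6},
  {"dx":2,"dy":-8,"dz":-6.5,"rx":0,"ry":0,"rz":0,"fingers":0.6},
  {"dx":2.5,"dy":-12,"dz":-6.5,"rx":0,"ry":0,"rz":0,"fingers":0.6},
])

```text
t: 6.88
tcp_pos: [0.531, -0.208, 0.2869]
tool_rot: [1.0, -0.001, -0.0, -0.0]
wrist_force: [1.1, 1.5, -4.2]
grip_width: 0.333
```

Call:
move_arm([
  {"dx":0.5,"dy":-4,"dz":0,"rx":0,"ry":0,"rz":0,"fingers":0.6},
  {"dx":1,"dy":-8,"dz":0,"rx":0,"ry":0,"rz":0,"fingers":0.6},
  {"dx":1.5,"dy":-12,"dz":0,"rx":0,"ry":0,"rz":0,"fingers":0.6},
  {"dx":2,"dy":-16,"dz":0,"rx":0,"ry":0,"rz":0,"fingers":0.6},
  {"dx":2.5,"dy":-20,"dz":0,"rx":0,"ry":0,"rz":0,"fingers":0.6},
])

```text
t: 7.3
tcp_pos: [0.5549, -0.0074, 0.2863]
tool_rot: [1.0, -0.001, -0.001, 0.0]
wrist_force: [0.5, -1.0, -2.6]
grip_width: 0.338
```

Call:
move_arm([
  {"dx":0.5,"dy":-4,"dz":0,"rx":0,"ry":0,"rz":0,"fingers":0.6},
  {"dx":1,"dy":-7,"dz":0,"rx":0,"ry":0,"rz":0,"fingers":0.6},
  {"dx":1.5,"dy":-10,"dz":0,"rx":0,"ry":0,"rz":0,"fingers":0.6},
  {"dx":2,"dy":-12.5,"dz":1,"rx":0,"ry":0,"rz":0,"fingers":0.6},
  {"dx":2,"dy":-12.5,"dz":3,"rx":0,"ry":0,"rz":0,"fingers":0.6},
])

```text
t: 7.72
tcp_pos: [0.5775, 0.1238, 0.257]
tool_rot: [1.0, 0.004, 0.001, -0.002]
wrist_force: [0.8, 1.3, -3.6]
grip_width: 0.333
```

Run:
```python
from h import *
st();print(look_for("weight_300","scene")[:3]) if 0 else None
top=get_image("top")[:,:,::-1].copy();sc=get_image("scene")[:,:,::-1].copy()
cv2.imwrite("pics/sc1.png",sc);cv2.imwrite("pics/top1.png",top)
def crop(im,x,y,w,h,s): return cv2.resize(np.ascontiguousarray(im[y:y+h,x:x+w]),(w*s,h*s),interpolation=cv2.INTER_CUBIC)
C=np.zeros((600,800,3),np.uint8);C[:600,:480]=crop(sc,245,140,80,100,6);C[:320,480:]=crop(top,220,160,80,80,4)
cv2.imwrite("pics/c2.png",C)
```

```text
{'t': 7.7167, 'tcp_pos': [0.5775, 0.1238, 0.257], 'tool_rot': [1.0, 0.0044, 0.0011, -0.0024], 'wrist_force': [0.8228, 1.2671, -3.605], 'grip_width': 0.3328, 'joint_pos': [-0.6729, 0.5954, 0.6823, 1.6735, -0.4321, 1.025, 0.1619]}
```

View pics/c2.png

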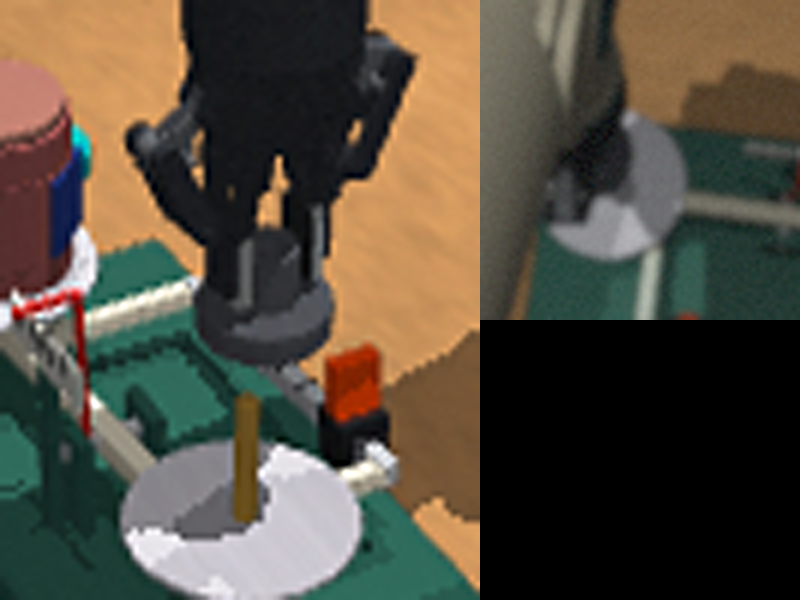

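Run:
```python
from h import *
w=[.5775,.1238,.2345];print("pred bottom",proj("scene",w),"meas (289,193.2)")
p0=proj("scene",w)
for d in((.01,0,0),(0,.01,0),(0,0,.01)): print(d,proj("scene",np.array(w)+d)-p0)
for q in((.578,.1165,.191),(.5788,.1155,.191),(.5795,.119,.191)): print(q,proj("scene",q),"meas(286.0,206.2)",proj("top",q),"meas 250.75,201.75")
print("meas weight xy at z",ray("scene",(289,193.2),.2345),"tip",ray("scene",(286,206.2),.190))
```

```text
pred bottom [288.35993199 194.07054394] meas (289,193.2)
(0.01, 0, 0) [-3.13875967  1.3506118 ]
(0, 0.01, 0) [2.31622758 1.96610889]
(0, 0, 0.01) [ 0.10106359 -3.09144102]
(0.578, 0.1165, 0.191) [286.13351809 205.82758754] meas(286.0,206.2) [250.22690242 201.4108352 ] meas 250.75,201.75
(0.5788, 0.1155, 0.191) [285.66390371 205.73934446] meas(286.0,206.2) [250.60291363 201.12547394] meas 250.75,201.75
(0.5795, 0.119, 0.191) [286.23491178 206.52315783] meas(286.0,206.2) [249.31929498 200.86035901] meas 250.75,201.75
meas weight xy at z [0.57395959 0.12177801 0.2345    ] tip [0.57846066 0.11657363 0.19      ]
```

Call:
move_arm([
  {"dx":0.2,"dy":0.6,"dz":0,"rx":0,"ry":0,"rz":0,"fingers":0.6},
  {"dx":0.2,"dy":0.6,"dz":1.5,"rx":0,"ry":0,"rz":0,"fingers":0.6},
  {"dx":0.2,"dy":0.6,"dz":3.6,"rx":0,"ry":0,"rz":0,"fingers":0.6},
  {"dx":0.2,"dy":0.6,"dz":3.6,"rx":0,"ry":0,"rz":0,"fingers":0.6},
  {"dx":0.2,"dy":0.6,"dz":3.6,"rx":0,"ry":0,"rz":0,"fingers":0.6},
])

```text
t: 8.23
tcp_pos: [0.578, 0.1079, 0.2216]
tool_rot: [1.0, -0.002, -0.001, 0.0]
wrist_force: [0.6, 0.2, -3.2]
grip_width: 0.336
```

Run:
```python
from h import *
st()
sc=get_image("scene")[:,:,::-1].copy();cv2.imwrite("pics/sc2.png",sc)
x,y,w,h,s=260,180,55,60,10
cv2.imwrite("pics/c3.png",cv2.resize(np.ascontiguousarray(sc[y:y+h,x:x+w]),(w*s,h*s),interpolation=cv2.INTER_CUBIC))
p=manip.sense()["tcp_pos"];print(proj("scene",np.array(p)-[0,0,.0225]))
```

```text
{'t': 8.2333, 'tcp_pos': [0.578, 0.1079, 0.2216], 'tool_rot': [1.0, -0.0017, -0.0006, 0.0004], 'wrist_force': [0.5906, 0.1664, -3.1869], 'grip_width': 0.3365, 'joint_pos': [-0.6365, 0.6325, 0.6621, 1.7183, -0.4611, 0.9534, 0.2018]}
[284.0652523 201.668127 ]
```

View pics/c3.png

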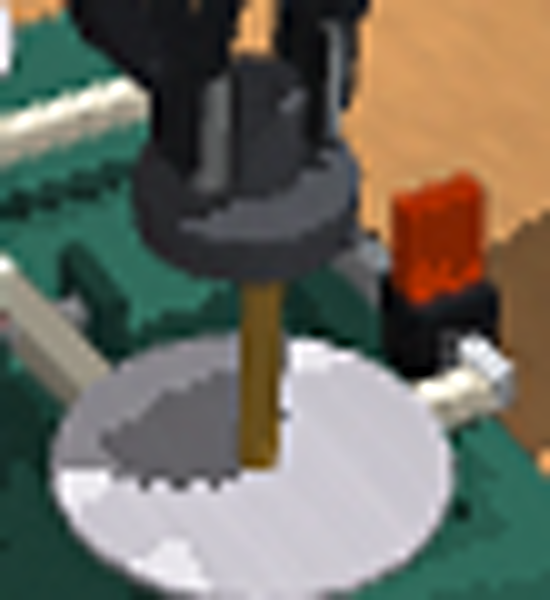

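Call:
move_arm([
  {"dx":0.1,"dy":-0.9,"dz":0,"rx":0,"ry":0,"rz":0,"fingers":0.6},
  {"dx":0.1,"dy":-0.9,"dz":0,"rx":0,"ry":0,"rz":0,"fingers":0.6},
  {"dx":0.1,"dy":-0.9,"dz":0.4,"rx":0,"ry":0,"rz":0,"fingers":0.6},
  {"dx":0.1,"dy":-0.9,"dz":0.8,"rx":0,"ry":0,"rz":0,"fingers":0.6},
  {"dx":0.1,"dy":-0.9,"dz":0.8,"rx":0,"ry":0,"rz":0,"fingers":0.6},
])

```text
t: 8.7
tcp_pos: [0.5787, 0.1187, 0.2126]
tool_rot: [1.0, -0.0, -0.001, 0.0]
wrist_force: [-0.3, 0.4, -3.0]
grip_width: 0.334
```

Call:
move_arm([
  {"dx":0,"dy":0,"dz":0.1,"rx":0,"ry":0,"rz":0,"fingers":0.6},
  {"dx":0,"dy":0,"dz":0.2,"rx":0,"ry":0,"rz":0,"fingers":0.6},
  {"dx":0,"dy":0,"dz":0.3,"rx":0,"ry":0,"rz":0,"fingers":0.6},
  {"dx":0,"dy":0,"dz":0.4,"rx":0,"ry":0,"rz":0,"fingers":0.6},
  {"dx":0,"dy":0,"dz":0.4,"rx":0,"ry":0,"rz":0,"fingers":0.6},
])

```text
t: 9.12
tcp_pos: [0.5792, 0.1186, 0.2091]
tool_rot: [1.0, -0.001, -0.0, 0.0]
wrist_force: [-0.2, 0.0, -2.1]
grip_width: 0.332
```

Call:
move_arm([
  {"dx":0,"dy":0,"dz":0.1,"rx":0,"ry":0,"rz":0,"fingers":0.6},
  {"dx":0,"dy":0,"dz":0.2,"rx":0,"ry":0,"rz":0,"fingers":0.6},
  {"dx":0,"dy":0,"dz":0.3,"rx":0,"ry":0,"rz":0,"fingers":0.6},
  {"dx":0,"dy":0,"dz":0.3,"rx":0,"ry":0,"rz":0,"fingers":0.6},
])

```text
t: 9.45
tcp_pos: [0.5792, 0.1186, 0.2061]
tool_rot: [1.0, -0.0, -0.0, 0.0]
wrist_force: [-1.0, -0.6, -2.7]
grip_width: 0.333
```

Run:
```python
from h import *
st()
sc=get_image("scene")[:,:,::-1].copy();cv2.imwrite("pics/sc3.png",sc)
x,y,w,h,s=250,180,65,60,9
cv2.imwrite("pics/c4.png",cv2.resize(np.ascontiguousarray(sc[y:y+h,x:x+w]),(w*s,h*s),interpolation=cv2.INTER_CUBIC))
```

```text
{'t': 9.45, 'tcp_pos': [0.5792, 0.1186, 0.2061], 'tool_rot': [1.0, -0.0005, -0.0002, 0.0], 'wrist_force': [-0.9577, -0.5759, -2.7316], 'grip_width': 0.3326, 'joint_pos': [-0.6436, 0.6537, 0.6488, 1.7268, -0.478, 0.9252, 0.1996]}
```

View pics/c4.png

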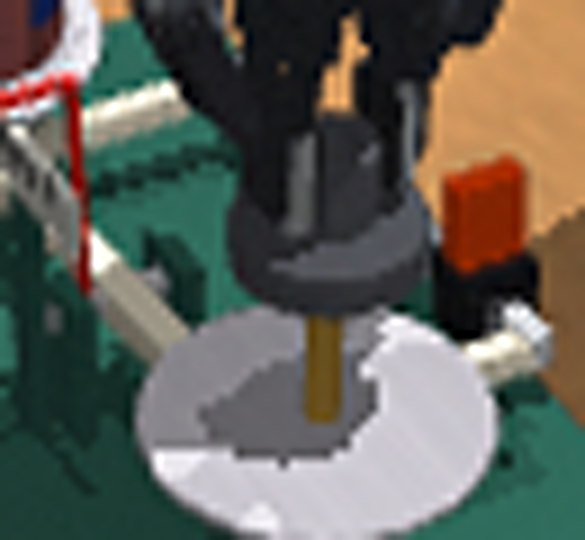

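Call:
move_arm([
  {"dx":0.05,"dy":0.1,"dz":0,"rx":0,"ry":0,"rz":0,"fingers":0.6},
  {"dx":0.05,"dy":0.15,"dz":0,"rx":0,"ry":0,"rz":0,"fingers":0.6},
  {"dx":0.05,"dy":0.15,"dz":0,"rx":0,"ry":0,"rz":0,"fingers":0.6},
])

```text
t: 9.75
tcp_pos: [0.5799, 0.1168, 0.2064]
tool_rot: [1.0, -0.001, 0.0, 0.0]
wrist_force: [-1.0, 1.1, -3.0]
grip_width: 0.335
```

Call:
move_arm([
  {"dx":0,"dy":0,"dz":0.2,"rx":0,"ry":0,"rz":0,"fingers":0.6},
  {"dx":0,"dy":0,"dz":0.4,"rx":0,"ry":0,"rz":0,"fingers":0.6},
  {"dx":0,"dy":0,"dz":0.6,"rx":0,"ry":0,"rz":0,"fingers":0.6},
  {"dx":0,"dy":0,"dz":0.8,"rx":0,"ry":0,"rz":0,"fingers":0.6},
  {"dx":0,"dy":0,"dz":0.8,"rx":0,"ry":0,"rz":0,"fingers":0.6},
])

```text
t: 10.17
tcp_pos: [0.5795, 0.1172, 0.1977]
tool_rot: [1.0, -0.0, -0.001, 0.0]
wrist_force: [0.5, 1.4, -3.2]
grip_width: 0.336
```

Call:
move_arm([
  {"dx":0,"dy":-0.05,"dz":0.8,"rx":0,"ry":0,"rz":0,"fingers":0.6},
  {"dx":0,"dy":-0.05,"dz":1.6,"rx":0,"ry":0,"rz":0,"fingers":0.6},
  {"dx":0,"dy":-0.05,"dz":2.4,"rx":0,"ry":0,"rz":0,"fingers":0.6},
  {"dx":0,"dy":-0.05,"dz":2.4,"rx":0,"ry":0,"rz":0,"fingers":0.6},
])

```text
t: 10.5
tcp_pos: [0.5784, 0.1177, 0.1721]
tool_rot: [1.0, -0.0, -0.002, 0.0]
wrist_force: [-0.3, -0.1, -2.4]
grip_width: 0.334
```

Call:
move_arm([
  {"dx":0,"dy":0,"dz":0.7,"rx":0,"ry":0,"rz":0,"fingers":0.6},
  {"dx":0,"dy":0,"dz":1.4,"rx":0,"ry":0,"rz":0,"fingers":0.6},
  {"dx":0,"dy":0,"dz":2.1,"rx":0,"ry":0,"rz":0,"fingers":0.6},
  {"dx":0,"dy":0,"dz":2.4,"rx":0,"ry":0,"rz":0,"fingers":0.6},
  {"dx":0,"dy":0,"dz":2.4,"rx":0,"ry":0,"rz":0,"fingers":0.6},
])

```text
t: 10.92
tcp_pos: [0.5792, 0.1176, 0.1492]
tool_rot: [1.0, -0.001, -0.001, 0.0]
wrist_force: [0.2, -0.2, -2.3]
grip_width: 0.336
```

Call:
move_arm([
  {"dx":0,"dy":0,"dz":0.1,"rx":0,"ry":0,"rz":0,"fingers":0.6},
  {"dx":0,"dy":0,"dz":0.2,"rx":0,"ry":0,"rz":0,"fingers":0.6},
  {"dx":0,"dy":0,"dz":0.3,"rx":0,"ry":0,"rz":0,"fingers":0.6},
  {"dx":0,"dy":0,"dz":0.3,"rx":0,"ry":0,"rz":0,"fingers":0.6},
])

```text
t: 11.25
tcp_pos: [0.5799, 0.1177, 0.1474]
tool_rot: [1.0, -0.0, 0.0, -0.0]
wrist_force: [-0.3, 0.3, -3.0]
grip_width: 0.336
```

Call:
move_arm([
  {"dx":0,"dy":0,"dz":0.1,"rx":0,"ry":0,"rz":0,"fingers":0.6},
  {"dx":0,"dy":0,"dz":0.2,"rx":0,"ry":0,"rz":0,"fingers":0.6},
  {"dx":0,"dy":0,"dz":0.2,"rx":0,"ry":0,"rz":0,"fingers":0.6},
])

```text
t: 11.5
tcp_pos: [0.58, 0.1177, 0.1454]
tool_rot: [1.0, -0.0, 0.0, -0.0]
wrist_force: [-0.8, 0.1, -0.3]
grip_width: 0.335
```

Call:
move_arm([
  {"dx":0,"dy":0,"dz":0.1,"rx":0,"ry":0,"rz":0,"fingers":0.6},
  {"dx":0,"dy":0,"dz":0.2,"rx":0,"ry":0,"rz":0,"fingers":0.6},
  {"dx":0,"dy":0,"dz":0.2,"rx":0,"ry":0,"rz":0,"fingers":0.6},
])

```text
t: 11.75
tcp_pos: [0.58, 0.1178, 0.1433]
tool_rot: [1.0, -0.0, 0.0, -0.0]
wrist_force: [-0.2, 0.4, -0.7]
grip_width: 0.335
```

Call:
move_arm([
  {"dx":0,"dy":0,"dz":0.1,"rx":0,"ry":0,"rz":0,"fingers":0.6},
  {"dx":0,"dy":0,"dz":0.2,"rx":0,"ry":0,"rz":0,"fingers":0.6},
  {"dx":0,"dy":0,"dz":0.2,"rx":0,"ry":0,"rz":0,"fingers":0.6},
])

```text
t: 12.0
tcp_pos: [0.58, 0.1178, 0.1411]
tool_rot: [1.0, -0.0, 0.0, -0.0]
wrist_force: [0.3, 0.8, -0.9]
grip_width: 0.331
```

Call:
move_arm([
  {"dx":0,"dy":0,"dz":0,"rx":0,"ry":0,"rz":0,"fingers":0.1},
  {"dx":0,"dy":0,"dz":0,"rx":0,"ry":0,"rz":0,"fingers":0},
  {"dx":0,"dy":0,"dz":0,"rx":0,"ry":0,"rz":0,"fingers":-0.2},
  {"dx":0,"dy":0,"dz":0,"rx":0,"ry":0,"rz":0,"fingers":-0.3},
  {"dx":0,"dy":0,"dz":0,"rx":0,"ry":0,"rz":0,"fingers":-0.3},
])

```text
t: 12.42
tcp_pos: [0.5799, 0.1175, 0.1414]
tool_rot: [1.0, -0.001, 0.0, 0.0]
wrist_force: [-0.2, -0.2, 0.3]
grip_width: 0.651
```

Call:
move_arm([
  {"dx":0,"dy":0,"dz":-3,"rx":0,"ry":0,"rz":0,"fingers":-0.3},
  {"dx":0,"dy":0,"dz":-6,"rx":0,"ry":0,"rz":0,"fingers":-0.3},
  {"dx":0,"dy":0,"dz":-10,"rx":0,"ry":0,"rz":0,"fingers":-0.3},
  {"dx":0,"dy":0,"dz":-14,"rx":0,"ry":0,"rz":0,"fingers":-0.3},
  {"dx":0,"dy":0,"dz":-14,"rx":0,"ry":0,"rz":0,"fingers":-0.3},
])

```text
t: 12.83
tcp_pos: [0.5844, 0.1169, 0.2892]
tool_rot: [1.0, -0.001, 0.007, -0.001]
wrist_force: [1.6, -0.4, 1.2]
grip_width: 0.653
```

Run:
```python
from h import *
st()
sc=get_image("scene")[:,:,::-1].copy();cv2.imwrite("pics/sc4.png",sc)
x,y,w,h,s=215,135,100,110,5
C=[cv2.resize(np.ascontiguousarray(i[y:y+h,x:x+w]),None,fx=4,fy=4,interpolation=cv2.INTER_CUBIC) for i in(cv2.imread("pics/sc1.png"),sc)]
cv2.imwrite("pics/c5.png",np.hstack(C))
```

```text
{'t': 12.8333, 'tcp_pos': [0.5844, 0.1169, 0.2892], 'tool_rot': [1.0, -0.0008, 0.0068, -0.0011], 'wrist_force': [1.5904, -0.4047, 1.2166], 'grip_width': 0.6529, 'joint_pos': [-0.6769, 0.569, 0.7093, 1.6264, -0.4097, 1.0853, 0.1425]}
```

View pics/c5.png

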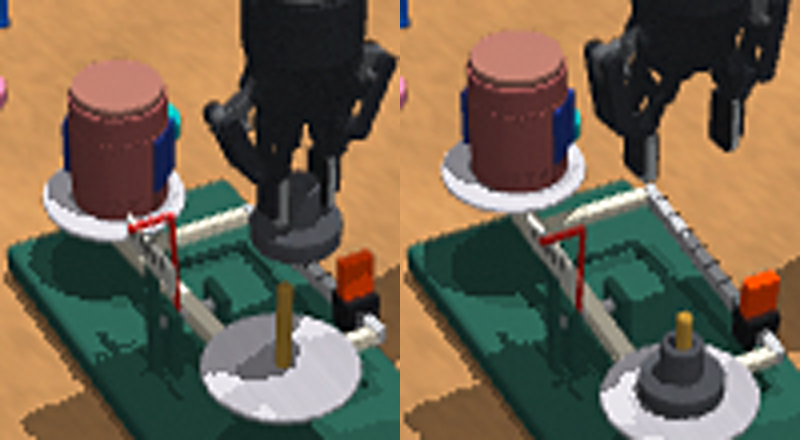

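Call:
move_arm([
  {"dx":-3,"dy":1.2,"dz":0,"rx":0,"ry":0,"rz":-0.12,"fingers":0.4},
  {"dx":-6,"dy":2.5,"dz":0,"rx":0,"ry":0,"rz":-0.24,"fingers":0.4},
  {"dx":-9,"dy":3.5,"dz":0,"rx":0,"ry":0,"rz":-0.36,"fingers":0.4},
  {"dx":-10.6,"dy":4.6,"dz":0,"rx":0,"ry":0,"rz":-0.48,"fingers":0.4},
  {"dx":-10.6,"dy":4.6,"dz":0,"rx":0,"ry":0,"rz":-0.6,"fingers":0.4},
])

```text
t: 13.3
tcp_pos: [0.469, 0.0695, 0.2805]
tool_rot: [0.955, 0.297, -0.002, -0.001]
wrist_force: [-1.0, -0.3, -0.1]
grip_width: 0.302
```

Call:
move_arm([
  {"dx":0,"dy":0,"dz":0,"rx":0,"ry":0,"rz":-0.12,"fingers":0.4},
  {"dx":0,"dy":0,"dz":0,"rx":0,"ry":0,"rz":-0.24,"fingers":0.4},
  {"dx":0,"dy":0,"dz":0,"rx":0,"ry":0,"rz":-0.36,"fingers":0.4},
  {"dx":0,"dy":0,"dz":0,"rx":0,"ry":0,"rz":-0.48,"fingers":0.4},
  {"dx":0,"dy":0,"dz":0,"rx":0,"ry":0,"rz":-0.6,"fingers":0.4},
])

```text
t: 13.72
tcp_pos: [0.4731, 0.0718, 0.2805]
tool_rot: [0.824, 0.567, -0.001, -0.0]
wrist_force: [0.3, -0.1, 0.4]
grip_width: 0.301
```

Call:
move_arm([
  {"dx":0,"dy":0,"dz":0,"rx":0,"ry":0,"rz":-0.12,"fingers":0.4},
  {"dx":0,"dy":0,"dz":2,"rx":0,"ry":0,"rz":-0.255,"fingers":0.4},
  {"dx":0,"dy":0,"dz":5,"rx":0,"ry":0,"rz":-0.255,"fingers":0.4},
  {"dx":0,"dy":0,"dz":9,"rx":0,"ry":0,"rz":-0.255,"fingers":0.4},
  {"dx":0,"dy":0,"dz":9,"rx":0,"ry":0,"rz":-0.255,"fingers":0.4},
])

```text
t: 14.13
tcp_pos: [0.4685, 0.0712, 0.1855]
tool_rot: [0.747, 0.665, -0.006, -0.003]
wrist_force: [-1.6, -0.6, -0.5]
grip_width: 0.302
```

```bash
cat >> h.py <<'E'
def orange(im):
    x0,y0=270,160
    c=im[y0:250,x0:330];h=cv2.cvtColor(np.ascontiguousarray(c),cv2.COLOR_BGR2HSV)
    m=cv2.inRange(h,(0,170,90),(16,255,255));n,l,s,ce=cv2.connectedComponentsWithStats(m)
    k=1+np.argmax(s[1:,4]);return ce[k]+[x0,y0],s[k]+[x0,y0,0,0,0]
def lid(im,ref,box=(230,145,262,178)):
    x0,y0,x1,y1=box;t=ref[y0:y1,x0:x1];r=cv2.matchTemplate(im[y0-14:y1+14,x0-5:x1+5],t,cv2.TM_CCOEFF_NORMED)
    _,v,_,p=cv2.minMaxLoc(r);c=r[:,p[0]];i=p[1]
    f=0 if i in(0,len(c)-1) else .5*(c[i-1]-c[i+1])/(c[i-1]-2*c[i]+c[i+1])
    return round(i-14+f,2),p[0]-5,round(v,3)
O2=np.array([.5638,-.0136]);EY=np.array([.1157,.9933]);EX=np.array([.9933,-.1157])
E
python3 - <<'E'
from h import *
st()
ref=cv2.imread("pics/sc1.png");sc=get_image("scene")[:,:,::-1].copy();cv2.imwrite("pics/sc5.png",sc)
for n,i in(("sc1",ref),("sc4",cv2.imread("pics/sc4.png")),("now",sc)):
    try:
        ce,s=orange(i);print(n,lid(i,ref),ce,s)
    except Exception as e: print(n,e)
# predicted fin centroid (visible fin mid) for hypothesised rider s, theta
def fin(s,th,h=.033):
    y=s*np.cos(th)-th*h;z=.075+s*np.sin(th)+h*np.cos(th)
    return np.r_[O2-.1*EX+y*EY,z]
for th in(.1,-.1):
  for s in(.055,.06,.065,.07): print(th,s,proj("scene",fin(s,th)),fin(s,th,.049).round(4))
E
```

```text
{'t': 14.1333, 'tcp_pos': [0.4685, 0.0712, 0.1855], 'tool_rot': [0.7472, 0.6646, -0.0057, -0.0033], 'wrist_force': [-1.6078, -0.6158, -0.5108], 'grip_width': 0.3016, 'joint_pos': [-0.4305, 0.4716, 0.3121, 2.0395, -0.2238, 0.6759, 1.4809]}
sc1 (np.float32(-0.02), 0, 1.0) [303.47663551 203.14018692] [299 197  10  13 107]
sc4 (np.float32(-7.16), 0, 0.892) [304.41666667 208.05208333] [300 202  10  13  96]
now (np.float32(-7.17), 0, 0.906) [304.44086022 207.86021505] [300 202  10  12  93]
0.1 0.055 [301.74856665 201.40819092] [0.4702 0.0475 0.1292]
0.1 0.06 [302.64044965 202.22036374] [0.4708 0.0524 0.1297]
0.1 0.065 [303.53656522 203.03639087] [0.4714 0.0573 0.1302]
0.1 0.07 [304.43694359 203.8562998 ] [0.472  0.0623 0.1307]
-0.1 0.055 [302.76037004 205.63083299] [0.4714 0.0572 0.1183]
-0.1 0.06 [303.63816313 206.72024881] [0.4719 0.0621 0.1178]
-0.1 0.065 [304.51940458 207.81394436] [0.4725 0.0671 0.1173]
-0.1 0.07 [305.40411478 208.9119449 ] [0.4731 0.072  0.1168]
```

Call:
move_arm([
  {"dx":-0.4,"dy":0,"dz":0,"rx":0,"ry":0,"rz":0,"fingers":0.4},
  {"dx":-0.4,"dy":0,"dz":2,"rx":0,"ry":0,"rz":0,"fingers":0.4},
  {"dx":-0.4,"dy":0,"dz":5,"rx":0,"ry":0,"rz":0,"fingers":0.4},
  {"dx":-0.4,"dy":0,"dz":6,"rx":0,"ry":0,"rz":0,"fingers":0.4},
  {"dx":-0.4,"dy":0,"dz":6,"rx":0,"ry":0,"rz":0,"fingers":0.4},
])

```text
t: 14.6
tcp_pos: [0.4733, 0.0675, 0.1314]
tool_rot: [0.747, 0.665, -0.0, -0.0]
wrist_force: [0.5, -0.0, 0.4]
grip_width: 0.298
```

Run:
```python
from h import *
st()
sc=get_image("scene")[:,:,::-1].copy();cv2.imwrite("pics/sc6.png",sc)
print(orange(sc))
x,y,w,h=280,170,50,50
cv2.imwrite("pics/c6.png",cv2.resize(np.ascontiguousarray(sc[y:y+h,x:x+w]),None,fx=10,fy=10,interpolation=cv2.INTER_CUBIC))
```

```text
{'t': 14.6, 'tcp_pos': [0.4733, 0.0675, 0.1314], 'tool_rot': [0.7473, 0.6645, -0.0003, -0.0002], 'wrist_force': [0.4536, -0.011, 0.3771], 'grip_width': 0.298, 'joint_pos': [-0.3805, 0.5605, 0.2609, 2.0884, -0.277, 0.5255, 1.5369]}
(array([304.25287356, 208.22988506]), array([300, 203,  10,  11,  87]))
```

View pics/c6.png

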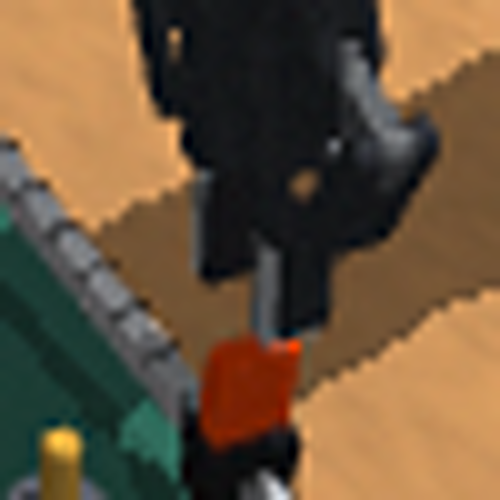

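Call:
move_arm([
  {"dx":0,"dy":0,"dz":1.5,"rx":0,"ry":0,"rz":0,"fingers":0.4},
  {"dx":0,"dy":0,"dz":2.9,"rx":0,"ry":0,"rz":0,"fingers":0.4},
  {"dx":0,"dy":0,"dz":2.9,"rx":0,"ry":0,"rz":0,"fingers":0.4},
])

```text
t: 14.9
tcp_pos: [0.4739, 0.0678, 0.1029]
tool_rot: [0.747, 0.665, 0.0, 0.0]
wrist_force: [-0.4, 0.4, -0.0]
grip_width: 0.3
```

Call:
move_arm([
  {"dx":-0.4,"dy":0,"dz":0,"rx":0,"ry":0,"rz":0,"fingers":0.4},
  {"dx":-0.8,"dy":0,"dz":0,"rx":0,"ry":0,"rz":0,"fingers":0.4},
  {"dx":-1.2,"dy":0,"dz":0,"rx":0,"ry":0,"rz":0,"fingers":0.4},
  {"dx":-1.6,"dy":0,"dz":0,"rx":0,"ry":0,"rz":0,"fingers":0.4},
  {"dx":-2,"dy":0,"dz":0,"rx":0,"ry":0,"rz":0,"fingers":0.4},
])

```text
t: 15.32
tcp_pos: [0.4718, 0.0478, 0.1031]
tool_rot: [0.747, 0.665, 0.001, 0.0]
wrist_force: [0.5, 2.4, 1.3]
grip_width: 0.303
```

Run:
```python
from h import *
st()
ref=cv2.imread("pics/sc1.png");sc=get_image("scene")[:,:,::-1].copy();cv2.imwrite("pics/sc7.png",sc)
print(orange(sc),lid(sc,ref))
```

```text
{'t': 15.3167, 'tcp_pos': [0.4718, 0.0478, 0.1031], 'tool_rot': [0.7472, 0.6646, 0.0009, 0.0005], 'wrist_force': [0.5362, 2.4292, 1.3062], 'grip_width': 0.3029, 'joint_pos': [-0.3115, 0.6052, 0.2211, 2.1202, -0.2964, 0.4426, 1.5943]}
(array([299.97368421, 206.36842105]), array([298, 201,   9,  10,  38])) (np.float32(-7.17), 0, 0.906)
```

Call:
move_arm([
  {"dx":-0.4,"dy":0,"dz":0,"rx":0,"ry":0,"rz":0,"fingers":0.4},
  {"dx":-0.8,"dy":0,"dz":0,"rx":0,"ry":0,"rz":0,"fingers":0.4},
  {"dx":-1.2,"dy":0,"dz":0,"rx":0,"ry":0,"rz":0,"fingers":0.4},
  {"dx":-1.6,"dy":0,"dz":0,"rx":0,"ry":0,"rz":0,"fingers":0.4},
  {"dx":-2,"dy":0,"dz":0,"rx":0,"ry":0,"rz":0,"fingers":0.4},
])

```text
t: 15.78
tcp_pos: [0.4684, 0.0276, 0.1022]
tool_rot: [0.747, 0.665, -0.0, -0.0]
wrist_force: [0.2, 1.9, 0.7]
grip_width: 0.301
```

Run:
```python
from h import *
st()
ref=cv2.imread("pics/sc1.png");sc=get_image("scene")[:,:,::-1].copy();cv2.imwrite("pics/sc7.png",sc)
print(orange(sc),lid(sc,ref))
```

```text
{'t': 15.7833, 'tcp_pos': [0.4684, 0.0276, 0.1022], 'tool_rot': [0.7472, 0.6646, -0.0002, -0.0002], 'wrist_force': [0.2219, 1.9169, 0.7383], 'grip_width': 0.3007, 'joint_pos': [-0.2657, 0.6027, 0.2141, 2.1312, -0.29, 0.435, 1.6297]}
(array([295.59375, 201.8125 ]), array([294, 197,   6,  10,  32])) (np.float32(-7.14), 0, 0.907)
```

Call:
move_arm([
  {"dx":-0.3,"dy":0,"dz":0,"rx":0,"ry":0,"rz":0,"fingers":0.4},
  {"dx":-0.6,"dy":0,"dz":0,"rx":0,"ry":0,"rz":0,"fingers":0.4},
  {"dx":-0.9,"dy":0,"dz":0,"rx":0,"ry":0,"rz":0,"fingers":0.4},
  {"dx":-1.2,"dy":0,"dz":0,"rx":0,"ry":0,"rz":0,"fingers":0.4},
  {"dx":-0.7,"dy":0,"dz":0,"rx":0,"ry":0,"rz":0,"fingers":0.4},
])

```text
t: 16.25
tcp_pos: [0.4675, 0.0191, 0.1023]
tool_rot: [0.748, 0.664, -0.001, 0.0]
wrist_force: [-0.5, 0.3, 0.3]
grip_width: 0.298
```

Call:
move_arm([
  {"dx":0,"dy":0,"dz":0,"rx":0,"ry":0,"rz":0,"fingers":0.4},
  {"dx":0,"dy":0,"dz":0,"rx":0,"ry":0,"rz":0,"fingers":0.4},
  {"dx":0,"dy":0,"dz":0,"rx":0,"ry":0,"rz":0,"fingers":0.4},
  {"dx":0,"dy":0,"dz":0,"rx":0,"ry":0,"rz":0,"fingers":0.4},
  {"dx":0,"dy":0,"dz":0,"rx":0,"ry":0,"rz":0,"fingers":0.4},
])

```text
t: 16.67
tcp_pos: [0.4678, 0.0211, 0.1023]
tool_rot: [0.747, 0.665, -0.0, 0.0]
wrist_force: [-0.6, -0.6, 0.3]
grip_width: 0.299
```

```bash
cat > m.py <<'E'
from h import *
st()
ref=cv2.imread("pics/sc1.png");sc=get_image("scene")[:,:,::-1].copy();cv2.imwrite("pics/sc7.png",sc)
try: print(orange(sc))
except Exception as e: print(e)
l=lid(sc,ref);print(l,"theta",.1+l[0]/7.16*.2)
E
python3 m.py
```

```text
{'t': 16.6667, 'tcp_pos': [0.4678, 0.0211, 0.1023], 'tool_rot': [0.7471, 0.6647, -0.0001, 0.0], 'wrist_force': [-0.5603, -0.6336, 0.2617], 'grip_width': 0.2988, 'joint_pos': [-0.2508, 0.6015, 0.212, 2.1339, -0.2877, 0.4326, 1.6414]}
(array([293.86111111, 199.05555556]), array([292, 194,   5,  10,  36]))
(np.float32(-6.03), 0, 0.913) theta -0.068435766
```

Call:
move_arm([
  {"dx":0,"dy":0,"dz":0,"rx":0,"ry":0,"rz":0,"fingers":0.3},
  {"dx":0,"dy":0,"dz":0,"rx":0,"ry":0,"rz":0,"fingers":0.3},
  {"dx":0,"dy":0,"dz":0,"rx":0,"ry":0,"rz":0,"fingers":0.3},
  {"dx":0,"dy":0,"dz":0,"rx":0,"ry":0,"rz":0,"fingers":0.3},
  {"dx":0,"dy":0,"dz":0,"rx":0,"ry":0,"rz":0,"fingers":0.3},
])

```text
t: 17.13
tcp_pos: [0.4679, 0.0211, 0.1023]
tool_rot: [0.747, 0.665, 0.0, 0.0]
wrist_force: [-0.9, 0.3, 0.8]
grip_width: 0.351
```

Call:
move_arm([
  {"dx":0,"dy":0,"dz":0,"rx":0,"ry":0,"rz":0,"fingers":0.3},
  {"dx":0,"dy":0,"dz":0,"rx":0,"ry":0,"rz":0,"fingers":0.3},
  {"dx":0,"dy":0,"dz":0,"rx":0,"ry":0,"rz":0,"fingers":0.3},
  {"dx":0,"dy":0,"dz":0,"rx":0,"ry":0,"rz":0,"fingers":0.3},
  {"dx":0,"dy":0,"dz":0,"rx":0,"ry":0,"rz":0,"fingers":0.3},
])

```text
t: 17.55
tcp_pos: [0.4679, 0.0211, 0.1023]
tool_rot: [0.747, 0.665, -0.0, -0.0]
wrist_force: [-0.5, -0.5, 0.4]
grip_width: 0.349
```

```bash
python3 m.py
```

```text
{'t': 17.55, 'tcp_pos': [0.4679, 0.0211, 0.1023], 'tool_rot': [0.7472, 0.6646, -0.0, -0.0], 'wrist_force': [-0.5394, -0.4773, 0.4486], 'grip_width': 0.3488, 'joint_pos': [-0.2507, 0.6014, 0.2119, 2.1338, -0.2878, 0.4326, 1.6414]}
(array([294.26190476, 198.97619048]), array([292, 194,   5,  11,  42]))
(np.float32(-7.06), 0, 0.91) theta -0.09720672
```

Call:
move_arm([
  {"dx":-0.4,"dy":0,"dz":0,"rx":0,"ry":0,"rz":0,"fingers":0.4},
  {"dx":-0.8,"dy":0,"dz":0,"rx":0,"ry":0,"rz":0,"fingers":0.4},
  {"dx":-1.2,"dy":0,"dz":0,"rx":0,"ry":0,"rz":0,"fingers":0.4},
  {"dx":-1.5,"dy":0,"dz":0,"rx":0,"ry":0,"rz":0,"fingers":0.4},
  {"dx":-1.7,"dy":0,"dz":0,"rx":0,"ry":0,"rz":0,"fingers":0.4},
])

```text
t: 18.02
tcp_pos: [0.4659, 0.0037, 0.1024]
tool_rot: [0.747, 0.664, 0.0, 0.0]
wrist_force: [1.2, 0.7, 0.9]
grip_width: 0.299
```

Call:
move_arm([
  {"dx":0.3,"dy":0,"dz":0,"rx":0,"ry":0,"rz":0,"fingers":0.3},
  {"dx":0.5,"dy":0,"dz":0,"rx":0,"ry":0,"rz":0,"fingers":0.3},
  {"dx":0.5,"dy":0,"dz":0,"rx":0,"ry":0,"rz":0,"fingers":0.3},
  {"dx":0.5,"dy":0,"dz":0,"rx":0,"ry":0,"rz":0,"fingers":0.3},
  {"dx":0.5,"dy":0,"dz":0,"rx":0,"ry":0,"rz":0,"fingers":0.3},
])

```text
t: 18.43
tcp_pos: [0.4664, 0.0093, 0.1022]
tool_rot: [0.747, 0.665, -0.0, -0.0]
wrist_force: [-0.5, -0.1, 0.2]
grip_width: 0.35
```

Call:
move_arm([
  {"dx":0,"dy":0,"dz":0,"rx":0,"ry":0,"rz":0,"fingers":0.3},
  {"dx":0,"dy":0,"dz":0,"rx":0,"ry":0,"rz":0,"fingers":0.3},
  {"dx":0,"dy":0,"dz":0,"rx":0,"ry":0,"rz":0,"fingers":0.3},
  {"dx":0,"dy":0,"dz":0,"rx":0,"ry":0,"rz":0,"fingers":0.3},
  {"dx":0,"dy":0,"dz":0,"rx":0,"ry":0,"rz":0,"fingers":0.3},
])

```text
t: 18.85
tcp_pos: [0.4665, 0.0092, 0.1023]
tool_rot: [0.747, 0.665, 0.0, -0.0]
wrist_force: [0.2, -0.7, 0.5]
grip_width: 0.348
```

Call:
move_arm([
  {"dx":0,"dy":0,"dz":0,"rx":0,"ry":0,"rz":0,"fingers":0.3},
  {"dx":0,"dy":0,"dz":0,"rx":0,"ry":0,"rz":0,"fingers":0.3},
  {"dx":0,"dy":0,"dz":0,"rx":0,"ry":0,"rz":0,"fingers":0.3},
  {"dx":0,"dy":0,"dz":0,"rx":0,"ry":0,"rz":0,"fingers":0.3},
  {"dx":0,"dy":0,"dz":0,"rx":0,"ry":0,"rz":0,"fingers":0.3},
])

```text
t: 19.27
tcp_pos: [0.4665, 0.0092, 0.1023]
tool_rot: [0.747, 0.665, 0.0, -0.0]
wrist_force: [0.2, 0.6, 0.2]
grip_width: 0.351
```

```bash
python3 m.py
```

```text
{'t': 19.2667, 'tcp_pos': [0.4665, 0.0092, 0.1023], 'tool_rot': [0.7472, 0.6646, 0.0, -0.0], 'wrist_force': [0.2335, 0.5701, 0.2493], 'grip_width': 0.3511, 'joint_pos': [-0.2229, 0.5995, 0.2079, 2.1383, -0.2838, 0.4291, 1.6627]}
(array([292.35135135, 195.94594595]), array([290, 191,   5,  11,  37]))
(np.float32(-4.94), 0, 0.925) theta -0.037988834
```

Call:
move_arm([
  {"dx":0,"dy":0,"dz":0,"rx":0,"ry":0,"rz":0,"fingers":0.3},
  {"dx":0,"dy":0,"dz":0,"rx":0,"ry":0,"rz":0,"fingers":0.3},
  {"dx":0,"dy":0,"dz":0,"rx":0,"ry":0,"rz":0,"fingers":0.3},
  {"dx":0,"dy":0,"dz":0,"rx":0,"ry":0,"rz":0,"fingers":0.3},
  {"dx":0,"dy":0,"dz":0,"rx":0,"ry":0,"rz":0,"fingers":0.3},
])

```text
t: 19.73
tcp_pos: [0.4664, 0.0092, 0.1023]
tool_rot: [0.747, 0.665, -0.0, -0.0]
wrist_force: [0.5, 0.6, -0.5]
grip_width: 0.349
```

```bash
python3 m.py
```

```text
{'t': 19.7333, 'tcp_pos': [0.4664, 0.0092, 0.1023], 'tool_rot': [0.7472, 0.6646, -0.0, -0.0], 'wrist_force': [0.4565, 0.5687, -0.4707], 'grip_width': 0.3488, 'joint_pos': [-0.2229, 0.5995, 0.2079, 2.1384, -0.2837, 0.4291, 1.6627]}
(array([292.40540541, 196.13513514]), array([291, 191,   4,  12,  37]))
(np.float32(-5.01), 0, 0.924) theta -0.03994415
```

Call:
move_arm([
  {"dx":-0.3,"dy":0,"dz":0,"rx":0,"ry":0,"rz":0,"fingers":0.4},
  {"dx":-0.5,"dy":0,"dz":0,"rx":0,"ry":0,"rz":0,"fingers":0.4},
  {"dx":-0.7,"dy":0,"dz":0,"rx":0,"ry":0,"rz":0,"fingers":0.4},
  {"dx":-0.95,"dy":0,"dz":0,"rx":0,"ry":0,"rz":0,"fingers":0.4},
  {"dx":-1.15,"dy":0,"dz":0,"rx":0,"ry":0,"rz":0,"fingers":0.4},
])

```text
t: 20.2
tcp_pos: [0.4652, -0.0023, 0.1024]
tool_rot: [0.747, 0.665, 0.0, -0.0]
wrist_force: [-0.3, 1.4, 0.5]
grip_width: 0.298
```

Call:
move_arm([
  {"dx":0.3,"dy":0,"dz":0,"rx":0,"ry":0,"rz":0,"fingers":0.3},
  {"dx":0.5,"dy":0,"dz":0,"rx":0,"ry":0,"rz":0,"fingers":0.3},
  {"dx":0.5,"dy":0,"dz":0,"rx":0,"ry":0,"rz":0,"fingers":0.3},
  {"dx":0.5,"dy":0,"dz":0,"rx":0,"ry":0,"rz":0,"fingers":0.3},
  {"dx":0.5,"dy":0,"dz":0,"rx":0,"ry":0,"rz":0,"fingers":0.3},
])

```text
t: 20.62
tcp_pos: [0.4656, 0.0028, 0.1023]
tool_rot: [0.747, 0.665, -0.0, -0.0]
wrist_force: [1.5, 0.4, -0.4]
grip_width: 0.351
```

Call:
move_arm([
  {"dx":0,"dy":0,"dz":0,"rx":0,"ry":0,"rz":0,"fingers":0.3},
  {"dx":0,"dy":0,"dz":0,"rx":0,"ry":0,"rz":0,"fingers":0.3},
  {"dx":0,"dy":0,"dz":0,"rx":0,"ry":0,"rz":0,"fingers":0.3},
  {"dx":0,"dy":0,"dz":0,"rx":0,"ry":0,"rz":0,"fingers":0.3},
  {"dx":0,"dy":0,"dz":0,"rx":0,"ry":0,"rz":0,"fingers":0.3},
])

```text
t: 21.03
tcp_pos: [0.4657, 0.0027, 0.1023]
tool_rot: [0.747, 0.665, 0.0, 0.0]
wrist_force: [0.1, -1.1, 0.8]
grip_width: 0.351
```

Call:
move_arm([
  {"dx":0,"dy":0,"dz":0,"rx":0,"ry":0,"rz":0,"fingers":0.3},
  {"dx":0,"dy":0,"dz":0,"rx":0,"ry":0,"rz":0,"fingers":0.3},
  {"dx":0,"dy":0,"dz":0,"rx":0,"ry":0,"rz":0,"fingers":0.3},
  {"dx":0,"dy":0,"dz":0,"rx":0,"ry":0,"rz":0,"fingers":0.3},
  {"dx":0,"dy":0,"dz":0,"rx":0,"ry":0,"rz":0,"fingers":0.3},
])

```text
t: 21.45
tcp_pos: [0.4657, 0.0027, 0.1023]
tool_rot: [0.747, 0.665, 0.0, 0.0]
wrist_force: [0.0, -0.6, 0.5]
grip_width: 0.347
```

Call:
move_arm([
  {"dx":0,"dy":0,"dz":0,"rx":0,"ry":0,"rz":0,"fingers":0.3},
  {"dx":0,"dy":0,"dz":0,"rx":0,"ry":0,"rz":0,"fingers":0.3},
  {"dx":0,"dy":0,"dz":0,"rx":0,"ry":0,"rz":0,"fingers":0.3},
  {"dx":0,"dy":0,"dz":0,"rx":0,"ry":0,"rz":0,"fingers":0.3},
  {"dx":0,"dy":0,"dz":0,"rx":0,"ry":0,"rz":0,"fingers":0.3},
])

```text
t: 21.87
tcp_pos: [0.4657, 0.0027, 0.1023]
tool_rot: [0.747, 0.665, -0.0, -0.0]
wrist_force: [-0.7, -0.9, -0.1]
grip_width: 0.35
```

```bash
python3 m.py
```

```text
{'t': 21.8667, 'tcp_pos': [0.4657, 0.0027, 0.1023], 'tool_rot': [0.7472, 0.6646, -0.0, -0.0], 'wrist_force': [-0.7413, -0.8884, -0.1312], 'grip_width': 0.3504, 'joint_pos': [-0.2078, 0.5986, 0.2057, 2.1405, -0.2814, 0.4274, 1.6742]}
(array([291.22857143, 194.88571429]), array([289, 190,   5,  11,  35]))
(np.float32(-3.9), 0, 0.933) theta -0.008938551
```

Call:
move_arm([
  {"dx":0,"dy":0,"dz":-2,"rx":0,"ry":0,"rz":0,"fingers":0.3},
  {"dx":0,"dy":0,"dz":-5,"rx":0,"ry":0,"rz":0,"fingers":0.3},
  {"dx":0,"dy":0,"dz":-9,"rx":0,"ry":0,"rz":0,"fingers":0.3},
  {"dx":0,"dy":0,"dz":-13,"rx":0,"ry":0,"rz":0,"fingers":0.3},
  {"dx":0,"dy":0,"dz":-17,"rx":0,"ry":0,"rz":0,"fingers":0.3},
])

```text
t: 22.33
tcp_pos: [0.465, 0.0025, 0.274]
tool_rot: [0.747, 0.664, -0.0, -0.0]
wrist_force: [0.5, 0.8, -0.2]
grip_width: 0.349
```

Call:
move_arm([
  {"dx":0,"dy":-3,"dz":0,"rx":0,"ry":0,"rz":0,"fingers":0.3},
  {"dx":0,"dy":-3,"dz":0,"rx":0,"ry":0,"rz":0,"fingers":0.3},
  {"dx":0,"dy":-3,"dz":0,"rx":0,"ry":0,"rz":0,"fingers":0.3},
  {"dx":0,"dy":-3,"dz":0,"rx":0,"ry":0,"rz":0,"fingers":0.3},
  {"dx":0,"dy":-3,"dz":0,"rx":0,"ry":0,"rz":0,"fingers":0.3},
])

```text
t: 22.75
tcp_pos: [0.4363, 0.0062, 0.2719]
tool_rot: [0.747, 0.665, -0.0, 0.0]
wrist_force: [-0.2, -0.3, -0.0]
grip_width: 0.348
```

Call:
move_arm([
  {"dx":0,"dy":0,"dz":0,"rx":0,"ry":0,"rz":0,"fingers":0.3},
  {"dx":0,"dy":0,"dz":0,"rx":0,"ry":0,"rz":0,"fingers":0.3},
  {"dx":0,"dy":0,"dz":0,"rx":0,"ry":0,"rz":0,"fingers":0.3},
  {"dx":0,"dy":0,"dz":0,"rx":0,"ry":0,"rz":0,"fingers":0.3},
  {"dx":0,"dy":0,"dz":0,"rx":0,"ry":0,"rz":0,"fingers":0.3},
])

```text
t: 23.17
tcp_pos: [0.4359, 0.0061, 0.2721]
tool_rot: [0.747, 0.665, -0.0, -0.0]
wrist_force: [1.0, 0.2, -1.1]
grip_width: 0.354
```

```bash
python3 m.py
python3 - <<'E'
from h import *
# second reading: post pan rim/weight position, template from sc4 (stop -0.1) , window on lower half of pan
a=cv2.imread("pics/sc1.png");b=cv2.imread("pics/sc4.png");n=cv2.imread("pics/sc7.png")
for box in((262,232,308,245),(240,185,252,200)):
    print(box,lid(a,b,box),lid(n,b,box))
for box in((225,170,262,190),): print(box,lid(b,a,box),lid(n,a,box))
top=get_image("top")[:,:,::-1]
C=[cv2.resize(np.ascontiguousarray(i),None,fx=5,fy=5,interpolation=cv2.INTER_CUBIC) for i in(n[140:245,220:320],)]
cv2.imwrite("pics/c7.png",C[0])
E
```

```text
{'t': 23.1667, 'tcp_pos': [0.4359, 0.0061, 0.2721], 'tool_rot': [0.7472, 0.6646, -0.0002, -0.0001], 'wrist_force': [0.9596, 0.1822, -1.1254], 'grip_width': 0.3539, 'joint_pos': [-0.3534, 0.2821, 0.3523, 2.032, -0.1282, 0.8485, 1.525]}
(array([293.88172043, 194.29032258]), array([289, 189,  10,  12,  93]))
(np.float32(-3.92), 0, 0.918) theta -0.00949721
(262, 232, 308, 245) (np.float32(-7.4), 0, 0.661) (np.float32(-3.1), 0, 0.97)
(240, 185, 252, 200) (np.float32(6.91), -2, 0.799) (np.float32(2.32), 1, 0.844)
(225, 170, 262, 190) (np.float32(-6.78), 0, 0.896) (np.float32(-3.8), 0, 0.866)
```

View pics/c7.png

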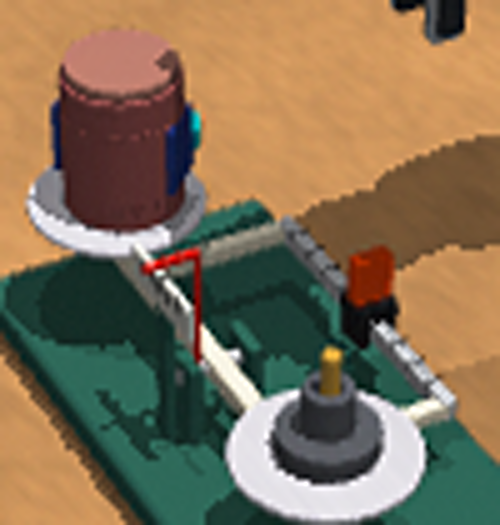

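Call:
move_arm([
  {"dx":0,"dy":3,"dz":0,"rx":0,"ry":0,"rz":0,"fingers":0.3},
  {"dx":0,"dy":3,"dz":4,"rx":0,"ry":0,"rz":0,"fingers":0.3},
  {"dx":0,"dy":3,"dz":8,"rx":0,"ry":0,"rz":0,"fingers":0.3},
  {"dx":0,"dy":3,"dz":12,"rx":0,"ry":0,"rz":0,"fingers":0.3},
  {"dx":0,"dy":3,"dz":12,"rx":0,"ry":0,"rz":0,"fingers":0.3},
])

```text
t: 23.68
tcp_pos: [0.4608, 0.0028, 0.1464]
tool_rot: [0.747, 0.665, -0.005, -0.004]
wrist_force: [-0.6, 0.1, -0.9]
grip_width: 0.349
```

Call:
move_arm([
  {"dx":0,"dy":0,"dz":2,"rx":0,"ry":0,"rz":0,"fingers":0.3},
  {"dx":0,"dy":0,"dz":4,"rx":0,"ry":0,"rz":0,"fingers":0.3},
  {"dx":0,"dy":0,"dz":5,"rx":0,"ry":0,"rz":0,"fingers":0.3},
  {"dx":0,"dy":0,"dz":5,"rx":0,"ry":0,"rz":0,"fingers":0.4},
  {"dx":0,"dy":0,"dz":5,"rx":0,"ry":0,"rz":0,"fingers":0.4},
])

```text
t: 24.1
tcp_pos: [0.4665, 0.0027, 0.1036]
tool_rot: [0.747, 0.665, 0.001, 0.0]
wrist_force: [-0.6, -0.3, 0.3]
grip_width: 0.3
```

Call:
move_arm([
  {"dx":-0.2,"dy":0,"dz":0,"rx":0,"ry":0,"rz":0,"fingers":0.4},
  {"dx":-0.4,"dy":0,"dz":0,"rx":0,"ry":0,"rz":0,"fingers":0.4},
  {"dx":-0.6,"dy":0,"dz":0,"rx":0,"ry":0,"rz":0,"fingers":0.4},
  {"dx":-0.7,"dy":0,"dz":0,"rx":0,"ry":0,"rz":0,"fingers":0.4},
  {"dx":-0.7,"dy":0,"dz":0,"rx":0,"ry":0,"rz":0,"fingers":0.4},
])

```text
t: 24.52
tcp_pos: [0.4652, -0.0045, 0.1028]
tool_rot: [0.747, 0.664, 0.0, 0.0]
wrist_force: [-0.5, -0.6, 0.0]
grip_width: 0.301
```

Call:
move_arm([
  {"dx":0.3,"dy":0,"dz":0,"rx":0,"ry":0,"rz":0,"fingers":0.3},
  {"dx":0.6,"dy":0,"dz":0,"rx":0,"ry":0,"rz":0,"fingers":0.3},
  {"dx":0.6,"dy":0,"dz":0,"rx":0,"ry":0,"rz":0,"fingers":0.3},
  {"dx":0.6,"dy":0,"dz":0,"rx":0,"ry":0,"rz":0,"fingers":0.3},
  {"dx":0.6,"dy":0,"dz":0,"rx":0,"ry":0,"rz":0,"fingers":0.3},
])

```text
t: 24.93
tcp_pos: [0.4655, 0.0018, 0.1022]
tool_rot: [0.747, 0.665, -0.0, -0.0]
wrist_force: [-0.5, -0.1, -1.4]
grip_width: 0.349
```

Call:
move_arm([
  {"dx":0,"dy":0,"dz":0,"rx":0,"ry":0,"rz":0,"fingers":0.3},
  {"dx":0,"dy":0,"dz":0,"rx":0,"ry":0,"rz":0,"fingers":0.3},
  {"dx":0,"dy":0,"dz":0,"rx":0,"ry":0,"rz":0,"fingers":0.3},
  {"dx":0,"dy":0,"dz":0,"rx":0,"ry":0,"rz":0,"fingers":0.3},
  {"dx":0,"dy":0,"dz":0,"rx":0,"ry":0,"rz":0,"fingers":0.3},
])

```text
t: 25.35
tcp_pos: [0.4656, 0.0017, 0.1023]
tool_rot: [0.747, 0.665, -0.0, -0.0]
wrist_force: [-0.6, 0.3, -0.4]
grip_width: 0.352
```

Call:
move_arm([
  {"dx":0,"dy":0,"dz":0,"rx":0,"ry":0,"rz":0,"fingers":0.3},
  {"dx":0,"dy":0,"dz":0,"rx":0,"ry":0,"rz":0,"fingers":0.3},
  {"dx":0,"dy":0,"dz":0,"rx":0,"ry":0,"rz":0,"fingers":0.3},
  {"dx":0,"dy":0,"dz":0,"rx":0,"ry":0,"rz":0,"fingers":0.3},
  {"dx":0,"dy":0,"dz":0,"rx":0,"ry":0,"rz":0,"fingers":0.3},
])

```text
t: 25.77
tcp_pos: [0.4656, 0.0017, 0.1023]
tool_rot: [0.747, 0.665, -0.0, -0.0]
wrist_force: [-1.1, -0.4, -0.2]
grip_width: 0.348
```

```bash
cat >> m.py <<'E'
b=cv2.imread("pics/sc4.png");p=lid(sc,b,(262,232,308,245));print("pan",p,-.1-p[0]/7.4*.2)
E
python3 m.py
```

```text
{'t': 25.7667, 'tcp_pos': [0.4656, 0.0017, 0.1023], 'tool_rot': [0.7472, 0.6646, -0.0, -0.0], 'wrist_force': [-1.0588, -0.3553, -0.1764], 'grip_width': 0.348, 'joint_pos': [-0.2132, 0.5995, 0.2168, 2.141, -0.2963, 0.4287, 1.6916]}
(array([290.68421053, 194.65789474]), array([289, 190,   5,  10,  38]))
(np.float32(-3.35), 0, 0.927) theta 0.0064245835
pan (np.float32(-3.76), 0, 0.96) 0.0016216189
```

Both readings are near zero. I'll lift off, let the beam settle and check once more.

Call:
move_arm([
  {"dx":0,"dy":0,"dz":-2,"rx":0,"ry":0,"rz":0,"fingers":0.3},
  {"dx":0,"dy":0,"dz":-5,"rx":0,"ry":0,"rz":0,"fingers":0.3},
  {"dx":0,"dy":0,"dz":-9,"rx":0,"ry":0,"rz":0,"fingers":0.3},
  {"dx":0,"dy":0,"dz":-13,"rx":0,"ry":0,"rz":0,"fingers":0.3},
  {"dx":0,"dy":0,"dz":-17,"rx":0,"ry":0,"rz":0,"fingers":0.3},
])

```text
t: 26.23
tcp_pos: [0.4649, 0.0015, 0.274]
tool_rot: [0.747, 0.664, -0.0, -0.0]
wrist_force: [1.4, 1.1, -0.8]
grip_width: 0.351
```

Call:
move_arm([
  {"dx":0,"dy":-3,"dz":0,"rx":0,"ry":0,"rz":0,"fingers":0.3},
  {"dx":0,"dy":-3,"dz":0,"rx":0,"ry":0,"rz":0,"fingers":0.3},
  {"dx":0,"dy":-3,"dz":0,"rx":0,"ry":0,"rz":0,"fingers":0.3},
  {"dx":0,"dy":-3,"dz":0,"rx":0,"ry":0,"rz":0,"fingers":0.3},
  {"dx":0,"dy":-3,"dz":0,"rx":0,"ry":0,"rz":0,"fingers":0.3},
])

```text
t: 26.65
tcp_pos: [0.4362, 0.0052, 0.2719]
tool_rot: [0.747, 0.665, -0.0, 0.0]
wrist_force: [0.5, 0.0, -0.5]
grip_width: 0.352
```

Call:
move_arm([
  {"dx":0,"dy":0,"dz":0,"rx":0,"ry":0,"rz":0,"fingers":0.3},
  {"dx":0,"dy":0,"dz":0,"rx":0,"ry":0,"rz":0,"fingers":0.3},
  {"dx":0,"dy":0,"dz":0,"rx":0,"ry":0,"rz":0,"fingers":0.3},
  {"dx":0,"dy":0,"dz":0,"rx":0,"ry":0,"rz":0,"fingers":0.3},
  {"dx":0,"dy":0,"dz":0,"rx":0,"ry":0,"rz":0,"fingers":0.3},
])

```text
t: 27.07
tcp_pos: [0.4358, 0.0051, 0.2721]
tool_rot: [0.747, 0.665, -0.0, -0.0]
wrist_force: [0.1, 0.1, 0.6]
grip_width: 0.349
```

```bash
python3 m.py
python3 - <<'E'
from h import *
ref=cv2.imread("pics/sc1.png");sc=get_image("scene")[:,:,::-1].copy();l=lid(sc,ref);th=.1+l[0]/7.16*.2;print(th)
if abs(th)<.015: print(manip.job_done())
E
```

```text
{'t': 27.0667, 'tcp_pos': [0.4358, 0.0051, 0.2721], 'tool_rot': [0.7472, 0.6646, -0.0002, -0.0001], 'wrist_force': [0.112, 0.1107, 0.5585], 'grip_width': 0.3489, 'joint_pos': [-0.3654, 0.2834, 0.3709, 2.0326, -0.1352, 0.8489, 1.5355]}
(array([293.13829787, 193.72340426]), array([289, 188,  10,  12,  94]))
(np.float32(-3.4), 0, 0.91) theta 0.0050279275
pan (np.float32(-3.72), 0, 0.958) 0.0005405396
0.0050279275
the job is handed in; nothing more can be done
None
```

I threaded the 300 g weight onto the post and set it down on the pan. The tin lifted with that alone, so I left the 100 g weight untouched on the table. I then slid the orange rider back in small pushes until the beam floated level, lifted the gripper clear, and handed the job in at about 27 s.

- **Beam level:** the last two readings were +0.005 rad from the tin lid and +0.0005 rad from the post pan, within the ±0.025 allowed. The tin-lid reading stayed the same on a repeat. An earlier rider position read −0.009 from the lid and −0.016 from the pan, so I nudged the rider once more.
- **Tin and weights:** the last picture I looked at, just before that final nudge, showed the tin upright on its pan and the 300 g weight threaded and flat on the post pan. I did not take a separate final picture of the 100 g weight or the other things on the table.
- **Forces:** the highest wrist force at the end of a move was about 7 N while gripping the weight on the table. It stayed around 2–3 N when working at the balance. No checks failed.

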